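# Push the oak box up as a bookend

## Robot

A 6-joint arm with a two-finger parallel gripper is mounted at the origin on the work surface. World frame = base frame: x ahead of the robot, y to its left, z up, the work surface at z = 0. Lengths are in m, angles in rad, forces in N, time in s.
With the tool pointing down it reaches from about 0.35 to 0.85 m from the base axis. Payload 8.1 kg.
Tool frame: the origin (TCP) lies at the centre of the arm's flange, where the gripper is bolted on; the fingertips stand 186 mm ahead of it and the grasp point (between the pads) lies 167 mm ahead of it (robot.nose_length is the distance from the TCP to the fingertips, in m); z points along the fingers, x is the direction in which the jaws open and shut, and the axes are right-handed (so a half turn about z gives the same grasp; the last joint's range is limited). The gripper opens to 93 mm and grips with 3 to 60 N. Pads are 15 mm wide; open, the fingers measure 128 mm over their backs; the gripper's body (75 mm by 188 mm) begins 65 mm behind the grasp point.
Start: joints at [-1.27, 0.13, 1.488, -0, 1.523, -0.085], TCP at [0.226, -0.556, 0.405] pointing down, gripper open.
Joint ranges: [-2.96, 2.96], [-0.89, 2.26], [0.02, 2.5], [-1.34, 4.48], [0, 2.73], [-2.66, 2.66]. Speed limits (rad/s): [2.39, 2.39, 2.79, 3.14, 3.14, 3.14].

## Interface

Orientations are given as a rotation vector (axis times angle).
In Python, from plant import robot gives the robot as it stands.
- The arm moves only by the tool arm_command, never from a script. Its argument "motion" is a list of rows, each an object with "slide": the shift along the tool's x, y, z each as a share of 0.4 m, from -1 to 1, a list of three; "turn": the turn, a rotation vector about the tool's x, y, z each as a share of 0.5 rad, from -1 to 1, a list of three. A call has exactly 5 rows; each row shifts and turns the commanded pose from where the row before left it, along the tool's axes as they then stand; what a row does not reach is not made up. A row lasts 1/12 s, in which the tool goes at most 41.7 mm and 7.16 degrees, less where a joint would pass 70% of its speed; a pose out of reach is approached as far as the arm can. A call with a number of a shift or a turn outside -1 to 1 is refused whole. A call with a gripper value outside its range is refused whole. "gripper" is the opening in per cent of the stroke, from 0 (shut) to 100 (fully open), set as the call begins (left out, the last holds). The fingers move at their own pace and stop on an object; "grip_force" is the grip in N (left out, the last holds). Time passes only in rows, so rows that do not move let the fingers close, or fill a call up. It gives the time, the measured TCP pose, the force and the opening at its end, in the units of the state.
- robot.read_state(): the state, without advancing time (a new reading comes with each control period).
- robot.read_camera(name): name is "scene" or "top" or "wrist"; returns a dict with "pixels" (384x512x3 uint8, blue, green, red), "intrinsics" (3x3 intrinsics, pixels), "T" (4x4, takes a point from camera to world coordinates). Camera axes: x right, y down, z forward; pixel columns grow to the right and rows downward; lengths in m; the calibration is good to about 2 mm. A picture is of the moment at which its call begins. There is no depth.
- robot.close_job(): hands the job in, once; it reports no verdict.
The state is a dict: "t": time; "q": joint angles; "dq": joint speeds; "joint_torque": joint torques, N m; "tool_pos": TCP position; "orientation": TCP orientation; "force": force on the tool from outside, world axes, zero at the start; "wrist_torque": the same for the moment, N m; "opening": finger opening in m.
Only numpy, scipy, OpenCV 4.12 (cv2) and the standard library are available. Lean on these libraries where they do the work, as an engineer would, in place of code of your own. Each camera call takes 0.05 s, during which the arm holds its last target.

## Task

The row of books has no bookend at its right-hand end as seen from the robot. Use the closed oak box for it: push it along the shelf, never lifting or tipping it, until its left side is snug and square against the last book and its latch side is flush with the book spines. Leave the other things on the shelf where they are and finish with the hand clear.

Things in the scene. Friction and masses are not known exactly. Their poses are not given: they have to be found in the camera images.
- books: Row of six upright books, 178 mm long, up to 240 mm high, fixed against a bookend screwed down at its left end. Origin: on the shelf, where the spine line meets the outer cover of the last book at the open right-hand end. Spines: plane x = 0, facing -x (to the robot). Cover: plane y = 0, flat, 152 mm deep along +x, 212 mm high; books on its +y side, the box's place on its -y side. z up.
- box: Closed oak box, loose, 140 mm deep (x), 130 wide (y), 65 high, 0.55-0.95 kg. Origin: centre of underside. Front, with brass latch (24 mm wide, 29-62 mm up, to 5 mm proud): -x face, 70 mm from origin; left side: +y face, 65 mm. Flush means the wood. In place, its axes match the books' and its origin is at x 70, y -65 mm there. Starts to the right of that and nearer the robot, turned up to 0.35 rad.
- jar: Frosted glass jar with a steel lid, 72 mm across, 95 mm high, loose, standing behind the place where the box belongs, 15 mm or more beyond it. Origin: centre of its underside. Leave it.
- timer: Red plastic kitchen timer dial, 68 mm across, 39 mm high, loose, in front of the book spines. Origin: centre of its underside. Leave it.
- plate: Cream ceramic plate, 200 mm across, 20 mm high, loose, on the right. Origin: centre of its underside. Leave it.
- fork: Steel fork, about 195 mm long along its x (tines to +x), 24 mm wide, 4 mm thick, lying loose beyond the plate. Origin: on its underside near mid-length. Leave it.
- mug: Blue ceramic mug, 80 mm across, 92 mm high, handle to its +y, loose, at the left near the robot. Origin: centre of its underside. Leave it.
- earbuds: White earbuds case, 50 x 62 mm, 24 mm high, loose, at the right beyond the fork. Origin: centre of its underside. Leave it.
Mind the look-alikes: they are no part of the job. There is more than one size of the box; the one meant has the size given above.

How it is judged:
By the outcome, as a careful person would: the job done as asked, in the order asked, and still so for the second after the job is handed in, with the robot touching nothing.
It also fails if it takes over 58 s, if anything falls off the work surface, if the arm or the gripper's body presses on something with over 40 N, if the wrist force passes 120 N, or if a joint passes its speed limit or range.

## Working session

There is one attempt and no reset: what is moved stays moved. The work goes in short steps, Python scripts to look and compute and a tool call to move; the robot and the scene stay as the last step left them, time stands still between calls to the robot, and variables do not carry over. Pictures are saved under pics/ and viewed, and the job is handed in when it is done.

Besides the shell and the picture viewer there is one more tool, called after ">>>" as a command line: name --argument value ..., lists and objects as JSON in quotes. arm_command: Moves the arm, as the interface text tells. Shift numbers are shares of 0.4 m and turn numbers shares of 0.5 rad, none past 1 either way. Its arguments: {"type":"object","properties":{"motion":{"type":"array","items":{"type":"object","properties":{"slide":{"type":"array","items":{"type":"number"}},"turn":{"type":"array","items":{"type":"number"}}}}},"gripper":{"type":"number"},"grip_force":{"type":"number"}},"required":["motion"]}

```bash
ls; mkdir -p pics
python3 - <<'E'
from plant import robot
import cv2
print(robot.read_state())
for n in ("scene","top","wrist"):
    c=robot.read_camera(n); cv2.imwrite(f"pics/{n}0.png",c["pixels"]); print(n,c["intrinsics"].tolist(),c["T"].round(4).tolist())
E
```

```text
pics
{'t': 0.0, 'q': array([-1.27041248e+00,  1.31144423e-01,  1.48927718e+00, -8.97196768e-06,
        1.52299139e+00, -8.53908672e-02]), 'dq': array([9.03587596e-04, 8.59646463e-04, 7.15984570e-04, 7.32922357e-05,
       1.40117676e-03, 4.81845974e-04]), 'joint_torque': array([ 8.64028789e-04, -5.59842467e+01, -4.91760135e+01,  7.67281372e-02,
        3.48886556e-02, -1.61087082e-04]), 'tool_pos': array([ 0.22572231, -0.55567468,  0.40369829]), 'orientation': array([-2.60513885e+00,  1.75377393e+00,  2.23516068e-03]), 'force': array([-1.19109218, -0.20521927, -0.21656134]), 'wrist_torque': array([ 0.02081112, -0.04382064,  0.0020292 ]), 'opening': 0.09328653683059104}
scene [[352.15370791342065, 0.0, 256.2773769670398], [0.0, 352.15370791342065, 189.86699840363104], [0.0, 0.0, 1.0]] [[-0.0253, 0.8442, -0.5354, 1.1138], [0.9997, 0.0209, -0.0144, 0.0033], [-0.0009, -0.5356, -0.8445, 0.9208], [0.0, 0.0, 0.0, 1.0]]
top [[403.1177210643084, 0.0, 258.2565259096176], [0.0, 403.1177210643084, 192.09212119238543], [0.0, 0.0, 1.0]] [[-0.0269, -0.9928, 0.1168, 0.4044], [-0.9996, 0.0256, -0.0123, 0.0092], [0.0092, -0.1171, -0.9931, 1.1681], [0.0, 0.0, 0.0, 1.0]]
wrist [[277.1675061079946, 0.0, 252.88873013135998], [0.0, 277.1675061079946, 190.41606143648997], [0.0, 0.0, 1.0]] [[0.378, -0.895, -0.237, 0.2918], [-0.9258, -0.3659, -0.0948, -0.5289], [-0.0019, 0.2552, -0.9669, 0.3833], [0.0, 0.0, 0.0, 1.0]]
```

View pics/top0.png

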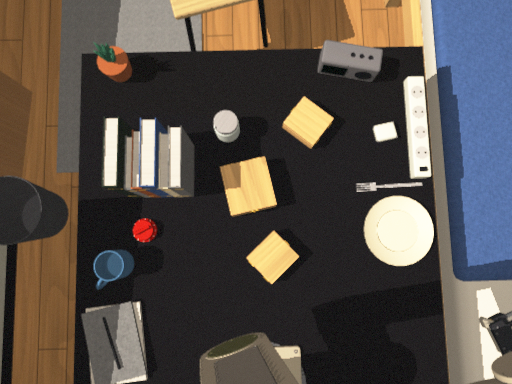

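View pics/scene0.png

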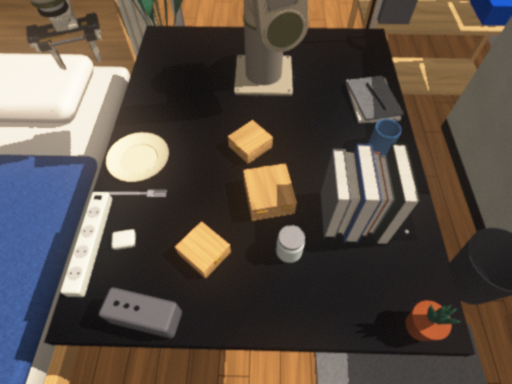

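View pics/wrist0.png

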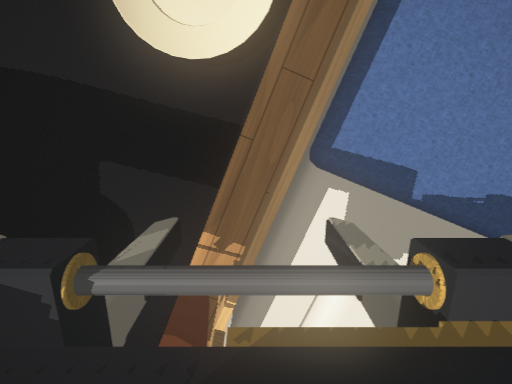

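The top view shows three oak-coloured boxes, at (248,186), (308,122) and (273,257). The books' open end is near (192,165), the jar is at (226,126) and the timer at (145,231). I'll measure all three boxes.

```bash
cat > h.py <<'E'
import numpy as np, cv2
def ray(c,u,v,z):
    K=c["intrinsics"];T=c["T"]
    d=T[:3,:3]@np.linalg.solve(K,[u,v,1.]);o=T[:3,3]
    return o+d*(z-o[2])/d[2]
def proj(c,p):
    T=np.linalg.inv(c["T"]);q=T[:3,:3]@np.asarray(p,float)+T[:3,3];q=c["intrinsics"]@q
    return q[:2]/q[2]
E
python3 - <<'E'
from plant import robot
from h import *
for n in("top","scene"):
    c=robot.read_camera(n);im=c["pixels"];hsv=cv2.cvtColor(im,cv2.COLOR_BGR2HSV)
    m=cv2.inRange(hsv,(10,60,50),(30,255,255))
    if n=="top": m[:, :200]=0; m[:60]=0; m[:,400:]=0;m[300:]=0
    else: m[:115]=0;m[290:]=0;m[:,:160]=0;m[:,315:]=0
    cv2.imwrite(f"pics/{n}m.png",m)
    for k in cv2.findContours(m,0,2)[0]:
        if cv2.contourArea(k)<300: continue
        h=cv2.convexHull(k); a=cv2.approxPolyDP(h,3,True)[:,0]
        print(n,cv2.contourArea(k),a.tolist())
        for z in(0.065,0.05):
            P=np.array([ray(c,u,v,z)[:2] for u,v in a]);print(z,P.round(3).tolist(),np.linalg.norm(P-np.roll(P,-1,0),axis=1).round(3))
    x=(200,40,200,220) if n=="top" else (150,110,170,180)
    cv2.imwrite(f"pics/{n}c.png",cv2.resize(im[x[1]:x[1]+x[3],x[0]:x[0]+x[2]],None,fx=3,fy=3,interpolation=cv2.INTER_CUBIC)[:600])
    b=im[100:215,90:215] if n=="top" else im[130:260,310:430]
    cv2.imwrite(f"pics/{n}b.png",cv2.resize(b,None,fx=4.5,fy=4.5,interpolation=cv2.INTER_CUBIC))
E
```

```text
top 1541.0 [[274, 230], [299, 256], [270, 284], [246, 256]]
0.065 [[0.429, -0.045], [0.357, -0.11], [0.285, -0.029], [0.361, 0.033]] [0.097 0.108 0.099 0.103]
0.05 [[0.429, -0.045], [0.357, -0.112], [0.283, -0.03], [0.361, 0.034]] [0.099 0.11  0.1   0.105]
top 2465.0 [[265, 156], [276, 205], [231, 216], [219, 166]]
0.065 [[0.635, -0.026], [0.497, -0.052], [0.47, 0.072], [0.61, 0.102]] [0.14  0.127 0.143 0.131]
0.05 [[0.638, -0.026], [0.499, -0.053], [0.471, 0.073], [0.613, 0.104]] [0.142 0.129 0.145 0.133]
top 1520.0 [[302, 96], [333, 117], [311, 148], [281, 127]]
0.065 [[0.806, -0.136], [0.742, -0.221], [0.654, -0.155], [0.717, -0.073]] [0.106 0.11  0.103 0.109]
0.05 [[0.811, -0.138], [0.747, -0.224], [0.658, -0.157], [0.721, -0.074]] [0.108 0.111 0.104 0.11 ]
scene 1939.5 [[201, 220], [224, 235], [232, 251], [205, 279], [174, 248]]
0.065 [[0.672, -0.16], [0.716, -0.094], [0.76, -0.069], [0.836, -0.132], [0.756, -0.221]] [0.079 0.051 0.098 0.12  0.104]
0.05 [[0.665, -0.163], [0.709, -0.095], [0.754, -0.071], [0.831, -0.134], [0.75, -0.225]] [0.08  0.052 0.1   0.122 0.105]
scene 657.0 [[160, 124], [178, 155], [168, 189], [160, 187]]
0.065 [[0.324, -0.332], [0.45, -0.255], [0.575, -0.266], [0.568, -0.29]] [0.148 0.125 0.025 0.248]
0.05 [[0.311, -0.338], [0.439, -0.259], [0.565, -0.27], [0.559, -0.295]] [0.15  0.127 0.025 0.252]
scene 4096.5 [[250, 119], [273, 136], [289, 165], [297, 200], [293, 214], [250, 219], [227, 140], [229, 133]]
0.065 [[0.295, -0.039], [0.367, 0.037], [0.48, 0.085], [0.602, 0.105], [0.648, 0.092], [0.666, -0.026], [0.387, -0.109], [0.358, -0.104]] [0.104 0.123 0.124 0.047 0.119 0.291 0.03  0.09 ]
0.05 [[0.281, -0.04], [0.354, 0.037], [0.469, 0.086], [0.593, 0.106], [0.639, 0.094], [0.658, -0.027], [0.374, -0.111], [0.344, -0.106]] [0.106 0.125 0.126 0.048 0.122 0.296 0.03  0.092]
```

View pics/topc.png

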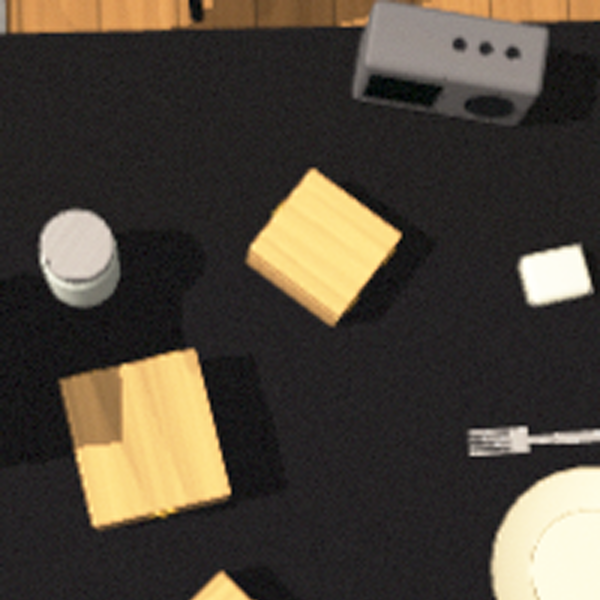

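View pics/topb.png

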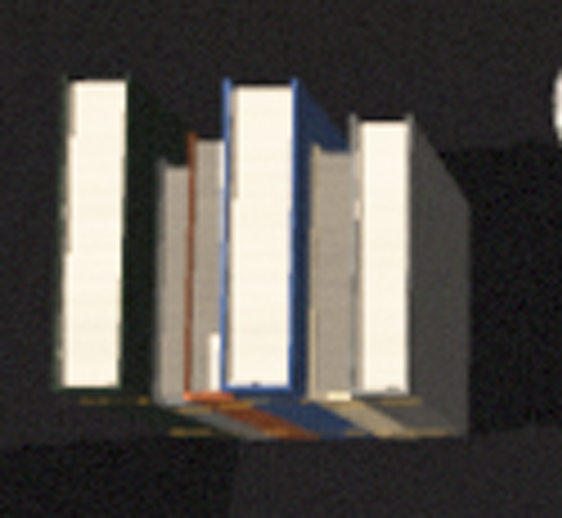

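View pics/sceneb.png

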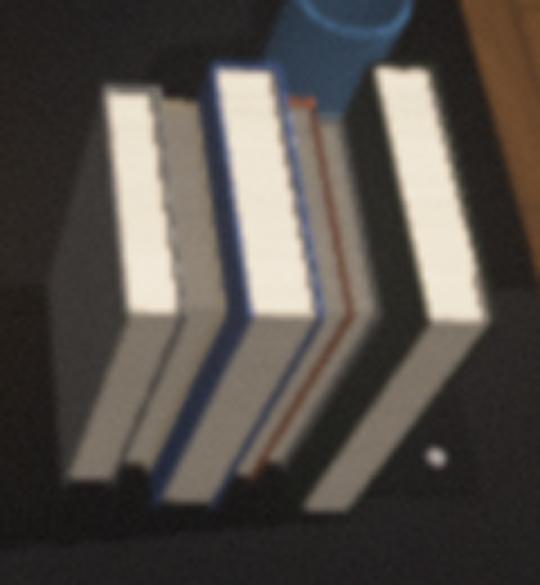

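View pics/scenec.png

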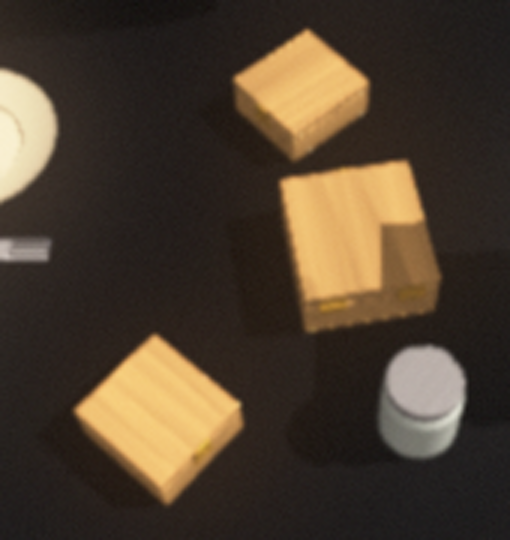

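Run:
```python
from plant import robot
from h import *
c=robot.read_camera("top")
f=lambda x,y:(90+x/4.5-.5+.1,100+y/4.5-.4)
for p,z in (((468,437),0),((470,205),0),((412,117),.212),((408,392),.212)):
    print(f(*p),z,ray(c,*f(*p),z).round(4))
s=robot.read_camera("scene")
g=lambda x,y:(310+x/4.5-.4,130+y/4.5-.4)
for p,z in (((107,92),.212),((128,318),.212),((66,482),0),((50,270),0)):
    print('s',g(*p),z,ray(s,*g(*p),z).round(4))
# jar lid (top) and scene
hs=cv2.cvtColor(c["pixels"],cv2.COLOR_BGR2HSV)
print("jar",ray(c,226,120,.095),ray(s,291,236,.095),"timer",ray(c,145,231,.02), "mug", ray(c,110,262,.09))
# sub-pixel lines of box top edges
im=c["pixels"];m=cv2.inRange(hs,(10,60,50),(30,255,255));m[:, :205]=0;m[:150]=0;m[222:]=0;m[:,285:]=0
k=max(cv2.findContours(m,0,1)[0],key=cv2.contourArea);r=cv2.minAreaRect(k);b=cv2.boxPoints(r)
print(r,[ray(c,u,v,.065)[:2].round(4).tolist() for u,v in b])
```

```text
(193.6, 196.7111111111111) 0 [0.5332 0.1831 0.    ]
(194.04444444444445, 145.15555555555554) 0 [0.6863 0.1806 0.    ]
(181.15555555555554, 125.6) 0.212 [0.6845 0.1804 0.212 ]
(180.26666666666668, 186.7111111111111) 0.212 [0.5347 0.1832 0.212 ]
s (333.3777777777778, 150.04444444444445) 0.212 [0.5386 0.186  0.212 ]
s (338.0444444444445, 200.26666666666668) 0.212 [0.6885 0.1831 0.212 ]
s (324.2666666666667, 236.7111111111111) 0 [0.6836 0.1857 0.    ]
s (320.7111111111111, 189.6) 0 [0.5241 0.1871 0.    ]
jar [0.73151171 0.07877799 0.095     ] [0.72807454 0.08176527 0.095     ] timer [0.43700107 0.31818073 0.02      ] mug [0.35624617 0.39065743 0.09      ]
((247.80328369140625, 186.16390991210938), (53.5952033996582, 48.55633544921875), 76.75948333740234) [[0.611, 0.1051], [0.6391, -0.0269], [0.4925, -0.0564], [0.4654, 0.0738]]
```

```bash
cat >> h.py <<'E'
from scipy.spatial.transform import Rotation as Ro
def goalR(yaw,tilt=0):
    # tool x at angle yaw in plane, z down; tilt about tool x
    x=np.array([np.cos(yaw),np.sin(yaw),0]);z=np.array([0,0,-1.]);R=np.c_[x,np.cross(z,x),z]
    return Ro.from_matrix(R)*Ro.from_rotvec([tilt,0,0])
def plan(p0,R0,p1,R1,n):
    """n rows, straight line + steady turn; prints shares"""
    p0,p1=map(np.asarray,(p0,p1));w=(R0.inv()*R1).as_rotvec()
    for i in range(n):
        Ri=R0*Ro.from_rotvec(w*i/n)
        print((Ri.inv().apply((p1-p0)/n)/.4).round(3).tolist(),(w/n/.5).round(3).tolist())
    print("per row mm",1e3*np.linalg.norm(p1-p0)/n,"deg",np.degrees(np.linalg.norm(w))/n)
def now(robot):
    s=robot.read_state();return s["tool_pos"],Ro.from_rotvec(s["orientation"]),s
E
python3 - <<'E'
from plant import robot
from h import *
p,R,s=now(robot);print(R.as_matrix().round(3))
plan(p,R,[.455,.005,.404],goalR(np.pi/2+.195),17)
plan(p,R,[.455,.005,.404],goalR(-np.pi/2+.195),17)
E
```

```text
[[ 0.376 -0.927 -0.   ]
 [-0.927 -0.376  0.   ]
 [-0.    -0.    -1.   ]]
[-0.064, -0.062, 0.0] [-0.0, 0.0, -0.347]
[-0.052, -0.072, 0.0] [-0.0, 0.0, -0.347]
[-0.039, -0.08, 0.0] [-0.0, 0.0, -0.347]
[-0.024, -0.086, 0.0] [-0.0, 0.0, -0.347]
[-0.009, -0.089, 0.0] [-0.0, 0.0, -0.347]
[0.006, -0.089, 0.0] [-0.0, 0.0, -0.347]
[0.022, -0.086, 0.0] [-0.0, 0.0, -0.347]
[0.036, -0.081, 0.0] [-0.0, 0.0, -0.347]
[0.05, -0.074, 0.0] [-0.0, 0.0, -0.347]
[0.062, -0.064, 0.0] [-0.0, 0.0, -0.347]
[0.072, -0.053, 0.0] [-0.0, 0.0, -0.347]
[0.08, -0.039, 0.0] [-0.0, 0.0, -0.347]
[0.086, -0.025, 0.0] [-0.0, 0.0, -0.347]
[0.089, -0.01, 0.0] [-0.0, 0.0, -0.347]
[0.089, 0.006, 0.0] [-0.0, 0.0, -0.347]
[0.087, 0.021, 0.0] [-0.0, 0.0, -0.347]
[0.082, 0.035, 0.0] [-0.0, 0.0, -0.347]
per row mm 35.63989398076084 deg 9.94522871021131
[-0.064, -0.062, 0.0] [0.0, 0.0, 0.022]
[-0.064, -0.062, 0.0] [0.0, 0.0, 0.022]
[-0.065, -0.061, 0.0] [0.0, 0.0, 0.022]
[-0.066, -0.06, 0.0] [0.0, 0.0, 0.022]
[-0.066, -0.059, 0.0] [0.0, 0.0, 0.022]
[-0.067, -0.059, 0.0] [0.0, 0.0, 0.022]
[-0.068, -0.058, 0.0] [0.0, 0.0, 0.022]
[-0.068, -0.057, 0.0] [0.0, 0.0, 0.022]
[-0.069, -0.056, 0.0] [0.0, 0.0, 0.022]
[-0.07, -0.056, 0.0] [0.0, 0.0, 0.022]
[-0.07, -0.055, 0.0] [0.0, 0.0, 0.022]
[-0.071, -0.054, 0.0] [0.0, 0.0, 0.022]
[-0.072, -0.053, 0.0] [0.0, 0.0, 0.022]
[-0.072, -0.052, 0.0] [0.0, 0.0, 0.022]
[-0.073, -0.052, 0.0] [0.0, 0.0, 0.022]
[-0.073, -0.051, 0.0] [0.0, 0.0, 0.022]
[-0.074, -0.05, 0.0] [0.0, 0.0, 0.022]
per row mm 35.63989398076084 deg 0.6430082817685119
```

Candidates in the top view are (248,186) at 140×130 mm, (273,257) at about 100×105 mm and (308,122) at about 105×108 mm. The crop confirms (248,186) is the box: latch on its near side and the given size. Moving there now.

>>> arm_command --motion '[{"slide":[-0.064,-0.062,0],"turn":[0,0,0.022]},{"slide":[-0.064,-0.062,0],"turn":[0,0,0.022]},{"slide":[-0.065,-0.061,0],"turn":[0,0,0.022]},{"slide":[-0.066,-0.06,0],"turn":[0,0,0.022]},{"slide":[-0.066,-0.059,0],"turn":[0,0,0.022]}]' --gripper 100

```text
t: 0.77
tool_pos: [0.2934, -0.3896, 0.4046]
orientation: [-2.556, 1.827, -0.0]
force: [1.2, 0.1, 0.7]
opening: 0.093
```

>>> arm_command --motion '[{"slide":[-0.067,-0.059,0],"turn":[0,0,0.022]},{"slide":[-0.068,-0.058,0],"turn":[0,0,0.022]},{"slide":[-0.068,-0.057,0],"turn":[0,0,0.022]},{"slide":[-0.069,-0.056,0],"turn":[0,0,0.022]},{"slide":[-0.07,-0.056,0],"turn":[0,0,0.022]}]'

```text
t: 1.18
tool_pos: [0.3608, -0.2244, 0.405]
orientation: [-2.505, 1.896, -0.001]
force: [0.0, -0.5, -0.1]
opening: 0.0932
```

>>> arm_command --motion '[{"slide":[-0.07,-0.055,0],"turn":[0,0,0.022]},{"slide":[-0.071,-0.054,0],"turn":[0,0,0.022]},{"slide":[-0.072,-0.053,0],"turn":[0,0,0.022]},{"slide":[-0.072,-0.052,0],"turn":[0,0,0.022]},{"slide":[-0.073,-0.052,0],"turn":[0,0,0.022]}]'

```text
t: 1.6
tool_pos: [0.4278, -0.0588, 0.4051]
orientation: [-2.452, 1.964, -0.001]
force: [0.3, -0.1, -0.5]
opening: 0.0932
```

>>> arm_command --motion '[{"slide":[-0.073,-0.051,0],"turn":[0,0,0.022]},{"slide":[-0.074,-0.05,0],"turn":[0,0,0.022]},{"slide":[0,0,0],"turn":[0,0,0]},{"slide":[0,0,0],"turn":[0,0,0]},{"slide":[0,0,0],"turn":[0,0,0]}]'

```text
t: 2.02
tool_pos: [0.4545, 0.0054, 0.4047]
orientation: [2.432, -1.988, -0.0]
force: [-0.3, -0.1, 0.0]
opening: 0.093
```

>>> arm_command --motion '[{"slide":[0,0,0.09],"turn":[0,0,0]},{"slide":[0,0,0.09],"turn":[0,0,0]},{"slide":[0,0,0.09],"turn":[0,0,0]},{"slide":[0,0,0.09],"turn":[0,0,0]},{"slide":[0,0,0],"turn":[0,0,0]}]'

```text
t: 2.43
tool_pos: [0.4508, 0.0043, 0.2536]
orientation: [2.423, -1.989, -0.015]
force: [-1.8, -0.1, -0.9]
opening: 0.0929
```

Run:
```python
from plant import robot
from h import *
for n in("top","scene","wrist"):
    c=robot.read_camera(n);im=c["pixels"]
    if n!="wrist":
        x=(190,90,140,140) if n=="top" else (180,90,160,150)
        im=cv2.resize(im[x[1]:x[1]+x[3],x[0]:x[0]+x[2]],None,fx=3.5,fy=3.5)
    cv2.imwrite(f"pics/{n}1.png",im)
```

```text
(no output)
```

View pics/scene1.png

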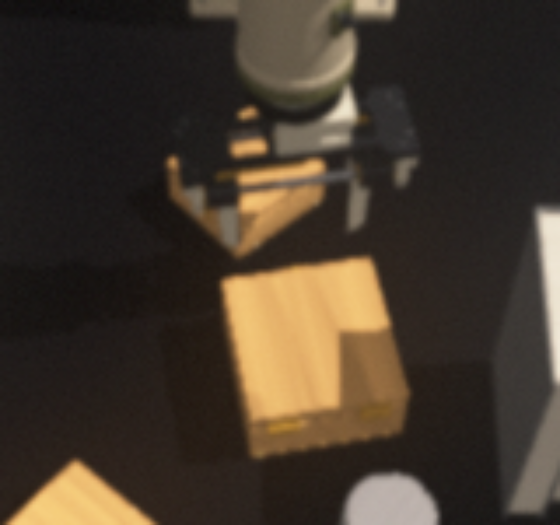

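View pics/wrist1.png

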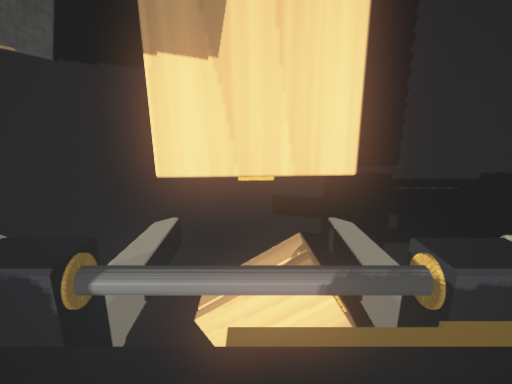

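The wrist view shows the box front edge level at row 176, with the latch centred at (256,178) between the fingers. The look-alike's corner at (300,233) sits clear between them. Lowering.

>>> arm_command --motion '[{"slide":[0,0,0.045],"turn":[0,0,0]},{"slide":[0,0,0.045],"turn":[0,0,0]},{"slide":[0,0,0.03],"turn":[0,0,0]},{"slide":[0,0,0],"turn":[0,0,0]},{"slide":[0,0,0],"turn":[0,0,0]}]'

```text
t: 3.0
tool_pos: [0.4557, 0.005, 0.2151]
orientation: [-2.429, 1.99, -0.004]
force: [0.5, -0.7, -0.4]
opening: 0.093
```

Run:
```python
from plant import robot
from h import *
p,R,s=now(robot);print(p,R.as_matrix().round(3).tolist(),s["force"])
a=-np.pi/2
q=[.470,.008,p[2]]
plan(p,R,q,goalR(a+.195),5)
plan(q,goalR(a+.195),[.520,.017,p[2]],goalR(a-.018),15)
```

```text
[0.45569225 0.00502552 0.21505423] [[0.197, -0.98, 0.003], [-0.98, -0.197, -0.0], [0.001, -0.003, -1.0]] [ 0.49909514 -0.71828288 -0.38348909]
[-0.0, -0.007, 0.0] [-0.001, -0.0, 0.001]
[-0.0, -0.007, 0.0] [-0.001, -0.0, 0.001]
[-0.0, -0.007, 0.0] [-0.001, -0.0, 0.001]
[-0.0, -0.007, 0.0] [-0.001, -0.0, 0.001]
[-0.0, -0.007, 0.0] [-0.001, -0.0, 0.001]
per row mm 2.9227328923779807 deg 0.0498914050590864
[0.0, -0.008, 0.0] [-0.0, -0.0, 0.028]
[0.0, -0.008, 0.0] [-0.0, -0.0, 0.028]
[-0.0, -0.008, 0.0] [-0.0, -0.0, 0.028]
[-0.0, -0.008, 0.0] [-0.0, -0.0, 0.028]
[-0.0, -0.008, 0.0] [-0.0, -0.0, 0.028]
[-0.0, -0.008, 0.0] [-0.0, -0.0, 0.028]
[-0.001, -0.008, 0.0] [-0.0, -0.0, 0.028]
[-0.001, -0.008, 0.0] [-0.0, -0.0, 0.028]
[-0.001, -0.008, 0.0] [-0.0, -0.0, 0.028]
[-0.001, -0.008, 0.0] [-0.0, -0.0, 0.028]
[-0.001, -0.008, 0.0] [-0.0, -0.0, 0.028]
[-0.001, -0.008, 0.0] [-0.0, -0.0, 0.028]
[-0.001, -0.008, 0.0] [-0.0, -0.0, 0.028]
[-0.001, -0.008, 0.0] [-0.0, -0.0, 0.028]
[-0.002, -0.008, 0.0] [-0.0, -0.0, 0.028]
per row mm 3.3869028789014792 deg 0.8136000690857699
```

>>> arm_command --motion '[{"slide":[0,0,0.025],"turn":[0,0,0]},{"slide":[0,-0.009,0],"turn":[0,0,0]},{"slide":[0,-0.009,0],"turn":[0,0,0]},{"slide":[0,-0.009,0],"turn":[0,0,0]},{"slide":[0,-0.009,0],"turn":[0,0,0]}]'

```text
t: 3.42
tool_pos: [0.4694, 0.0084, 0.2033]
orientation: [-2.431, 1.99, -0.001]
force: [0.4, 0.2, 0.1]
opening: 0.0929
```

>>> arm_command --motion '[{"slide":[0,-0.008,0],"turn":[0,0,0.028]},{"slide":[0,-0.008,0],"turn":[0,0,0.028]},{"slide":[0,-0.008,0],"turn":[0,0,0.028]},{"slide":[0,-0.008,0],"turn":[0,0,0.028]},{"slide":[0,-0.008,0],"turn":[0,0,0.028]}]'

```text
t: 3.83
tool_pos: [0.4834, 0.0117, 0.202]
orientation: [2.357, -2.073, -0.007]
force: [-10.1, 4.0, 7.5]
opening: 0.0929
```

>>> arm_command --motion '[{"slide":[0,-0.008,0],"turn":[0,0,0.028]},{"slide":[-0.001,-0.008,0],"turn":[0,0,0.028]},{"slide":[-0.001,-0.008,0],"turn":[0,0,0.028]},{"slide":[-0.001,-0.008,0],"turn":[0,0,0.028]},{"slide":[-0.001,-0.008,0],"turn":[0,0,0.028]}]'

```text
t: 4.25
tool_pos: [0.499, 0.0147, 0.2021]
orientation: [2.283, -2.154, -0.007]
force: [-10.9, 1.6, 7.2]
opening: 0.0929
```

>>> arm_command --motion '[{"slide":[-0.001,-0.008,0],"turn":[0,0,0.028]},{"slide":[-0.001,-0.008,0],"turn":[0,0,0.028]},{"slide":[-0.001,-0.008,0],"turn":[0,0,0.028]},{"slide":[-0.001,-0.008,0],"turn":[0,0,0.028]},{"slide":[0,0,0],"turn":[0,0,0.028]}]'

```text
t: 4.67
tool_pos: [0.5124, 0.0169, 0.2021]
orientation: [2.207, -2.234, -0.005]
force: [-7.6, 4.0, 4.5]
opening: 0.0932
```

Run:
```python
from plant import robot
from h import *
p,R,s=now(robot);print(p,R.as_matrix().round(3).tolist(),s["force"])
for n in("top","scene","wrist"):
    c=robot.read_camera(n);im=c["pixels"]
    if n!="wrist":
        x=(150,90,140,140) if n=="top" else (210,100,150,150)
        im=cv2.resize(im[x[1]:x[1]+x[3],x[0]:x[0]+x[2]],None,fx=3.5,fy=3.5)
    cv2.imwrite(f"pics/{n}2.png",im)
```

```text
[0.51244451 0.01687405 0.20213085] [[-0.012, -1.0, -0.003], [-1.0, 0.012, 0.001], [-0.001, 0.003, -1.0]] [-7.64025095  4.01437695  4.47745163]
```

View pics/scene2.png

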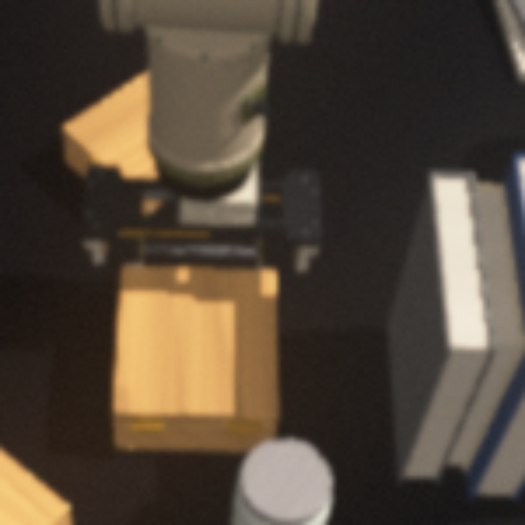

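View pics/top2.png

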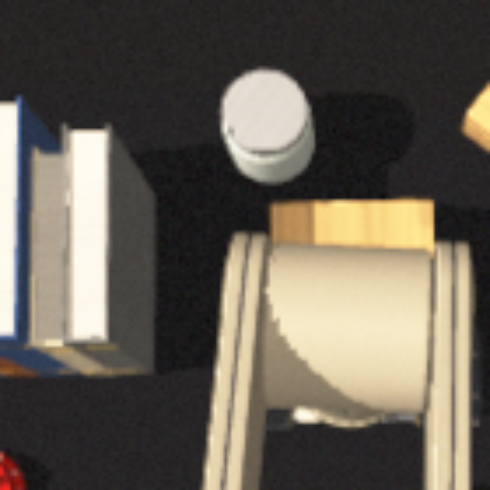

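View pics/wrist2.png

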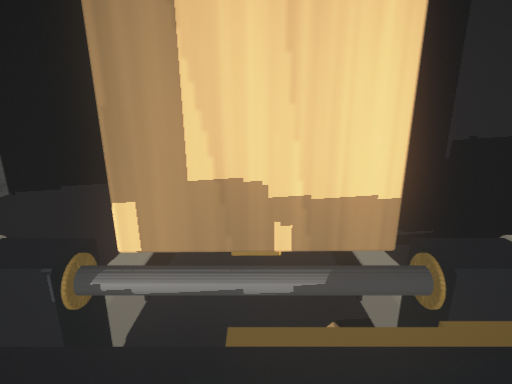

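Run:
```python
from plant import robot
from h import *
c=robot.read_camera("top");w=robot.read_camera("wrist");s=robot.read_camera("scene")
def edge(c,u0,u1,v0,v1,thr=60,rev=False):
    # for each col, find row of strongest vertical gradient, subpixel
    g=c["pixels"][:,:,2].astype(float);out=[]
    for u in range(u0,u1):
        d=np.abs(np.diff(g[v0:v1,u]));i=d.argmax();
        if d[i]<thr/3: continue
        j=slice(max(i-1,0),i+2);out.append((u,v0+.5+(np.arange(v1-v0-1)[j]*d[j]).sum()/d[j].sum()))
    return np.array(out)
def line(P):
    vx,vy,x,y=cv2.fitLine(np.float32(P),cv2.DIST_HUBER,0,.01,.01)[:,0] if 0 else cv2.fitLine(np.float32(P),cv2.DIST_HUBER,0,.01,.01).ravel()
    return (x,y),vy/vx
for nm,cc,a in(("rear top",c,(231,271,140,153)),("front wrist",w,(135,225,240,262)),("front wrist2",w,(300,390,240,262))):
    P=edge(cc,*a);(x,y),m=line(P)
    A=ray(cc,a[0],y+m*(a[0]-x),.065);B=ray(cc,a[1],y+m*(a[1]-x),.065)
    print(nm,len(P),A.round(4),B.round(4),"yaw",np.arctan2(-(A-B)[0],(A-B)[1]))
```

```text
rear top 40 [0.663  0.0681 0.065 ] [ 0.6614 -0.0435  0.065 ] yaw -0.013926296340094632
front wrist 83 [0.5236 0.0715 0.065 ] [0.5234 0.0299 0.065 ] yaw -0.005090685676310764
front wrist2 65 [ 0.5234 -0.0048  0.065 ] [ 0.5232 -0.0463  0.065 ] yaw -0.005750303572126329
```

>>> arm_command --motion '[{"slide":[0,-0.005,0],"turn":[0,0,0.006]},{"slide":[0,-0.005,0],"turn":[0,0,0.006]},{"slide":[0,-0.005,0],"turn":[0,0,0]},{"slide":[0,-0.003,0],"turn":[0,0,0]},{"slide":[0,0,0],"turn":[0,0,0]}]'

```text
t: 5.38
tool_pos: [0.5194, 0.0165, 0.2021]
orientation: [2.2, -2.24, -0.005]
force: [-6.9, 1.1, 3.0]
opening: 0.0931
```

```bash
cat >> h.py <<'E'
def edge(c,u0,u1,v0,v1,thr=20,ch=2):
    g=c["pixels"][:,:,ch].astype(float);out=[]
    for u in range(u0,u1):
        d=np.abs(np.diff(g[v0:v1,u]));i=d.argmax()
        if d[i]<thr: continue
        j=slice(max(i-1,0),i+2);out.append((u,v0+.5+(np.arange(v1-v0-1)[j]*d[j]).sum()/d[j].sum()))
    return np.array(out)
def meas(c,nm,a,z=.065,thr=20):
    P=edge(c,*a,thr=thr);vx,vy,x,y=cv2.fitLine(np.float32(P),cv2.DIST_HUBER,0,.01,.01).ravel();m=vy/vx
    A=ray(c,a[0],y+m*(a[0]-x),z);B=ray(c,a[1],y+m*(a[1]-x),z)
    print(nm,len(P),A.round(4),B.round(4),"yaw",np.arctan2(-(A-B)[0],(A-B)[1]).round(4))
E
python3 - <<'E'
from plant import robot
from h import *
p,R,s=now(robot);print(p,R.as_matrix().round(3).tolist(),s["force"])
c=robot.read_camera("top");w=robot.read_camera("wrist")
meas(c,"rear",(231,271,137,150));meas(w,"front",(135,225,240,262))
E
```

```text
[0.51937419 0.0164814  0.2020557 ] [[-0.018, -1.0, -0.004], [-1.0, 0.018, 0.001], [-0.0, 0.004, -1.0]] [-6.85095066  1.05216524  3.02007491]
rear 40 [0.669 0.068 0.065] [ 0.6674 -0.0437  0.065 ] yaw -0.0136
front 84 [0.5307 0.0709 0.065 ] [0.53   0.0294 0.065 ] yaw -0.0153
```

Run:
```python
from plant import robot
from h import *
p,R,s=now(robot);print(s["q"].round(3))
a=-np.pi/2-.018
A=[p[0]-.03,p[1],p[2]+.1]
plan(A,R,[.585,-.09,A[2]],goalR(-.018),15)
```

```text
[-0.067  0.117  1.893  0.     1.135  1.521]
[0.017, -0.016, -0.0] [0.0, 0.0, -0.209]
[0.019, -0.014, -0.0] [0.0, 0.0, -0.209]
[0.02, -0.012, -0.0] [0.0, 0.0, -0.209]
[0.022, -0.01, -0.0] [0.0, 0.0, -0.209]
[0.023, -0.008, -0.0] [0.0, 0.0, -0.209]
[0.023, -0.005, -0.0] [0.0, 0.0, -0.209]
[0.024, -0.003, -0.0] [0.0, 0.0, -0.209]
[0.024, -0.0, -0.0] [0.0, 0.0, -0.209]
[0.024, 0.002, -0.0] [0.0, 0.0, -0.209]
[0.023, 0.005, -0.0] [0.0, 0.0, -0.209]
[0.023, 0.007, -0.0] [0.0, 0.0, -0.209]
[0.022, 0.009, -0.0] [0.0, 0.0, -0.209]
[0.021, 0.012, -0.0] [0.0, 0.0, -0.209]
[0.02, 0.014, -0.0] [0.0, 0.0, -0.209]
[0.018, 0.016, -0.0] [0.0, 0.0, -0.209]
per row mm 9.54105576194414 deg 5.999227342807431
```

>>> arm_command --motion '[{"slide":[0,0.04,0],"turn":[0,0,0]},{"slide":[0,0.035,-0.05],"turn":[0,0,0]},{"slide":[0,0,-0.1],"turn":[0,0,0]},{"slide":[0,0,-0.1],"turn":[0,0,0]},{"slide":[0,0,0],"turn":[0,0,0]}]' --gripper 50

```text
t: 5.9
tool_pos: [0.493, 0.0166, 0.3114]
orientation: [-2.196, 2.235, -0.015]
force: [1.4, 0.1, 1.9]
opening: 0.0643
```

>>> arm_command --motion '[{"slide":[0.017,-0.016,0],"turn":[0,0,-0.209]},{"slide":[0.019,-0.014,0],"turn":[0,0,-0.209]},{"slide":[0.02,-0.012,0],"turn":[0,0,-0.209]},{"slide":[0.022,-0.01,0],"turn":[0,0,-0.209]},{"slide":[0.023,-0.008,0],"turn":[0,0,-0.209]}]'

```text
t: 6.32
tool_pos: [0.5224, -0.019, 0.3028]
orientation: [-2.71, 1.59, -0.001]
force: [0.8, -0.3, -0.7]
opening: 0.0467
```

>>> arm_command --motion '[{"slide":[0.023,-0.005,0],"turn":[0,0,-0.209]},{"slide":[0.024,-0.003,0],"turn":[0,0,-0.209]},{"slide":[0.024,0,0],"turn":[0,0,-0.209]},{"slide":[0.024,0.002,0],"turn":[0,0,-0.209]},{"slide":[0.023,0.005,0],"turn":[0,0,-0.209]}]'

```text
t: 6.73
tool_pos: [0.554, -0.0549, 0.3026]
orientation: [3.028, -0.836, 0.0]
force: [0.6, 0.7, 0.9]
opening: 0.047
```

>>> arm_command --motion '[{"slide":[0.023,0.007,0],"turn":[0,0,-0.209]},{"slide":[0.022,0.009,0],"turn":[0,0,-0.209]},{"slide":[0.021,0.012,0],"turn":[0,0,-0.209]},{"slide":[0.02,0.014,0],"turn":[0,0,-0.209]},{"slide":[0.018,0.016,0],"turn":[0,0,-0.209]}]'

```text
t: 7.15
tool_pos: [0.5861, -0.0908, 0.3025]
orientation: [3.141, -0.025, 0.0]
force: [-0.7, -0.4, -0.5]
opening: 0.0465
```

>>> arm_command --motion '[{"slide":[0,0,0],"turn":[0,0,0]},{"slide":[0,0,0],"turn":[0,0,0]},{"slide":[0,0,0],"turn":[0,0,0]},{"slide":[0,0,0],"turn":[0,0,0]},{"slide":[0,0,0],"turn":[0,0,0]}]'

```text
t: 7.57
tool_pos: [0.5853, -0.0901, 0.3027]
orientation: [-3.141, 0.034, 0.0]
force: [0.6, 0.1, -0.3]
opening: 0.0462
```

Run:
```python
from plant import robot
from h import *
p,R,s=now(robot);print(p,R.as_matrix().round(3).tolist(),s["force"],s["opening"])
for n in("top","scene","wrist"):
    c=robot.read_camera(n);im=c["pixels"]
    if n!="wrist":
        x=(150,90,140,140) if n=="top" else (210,100,150,150)
        im=cv2.resize(im[x[1]:x[1]+x[3],x[0]:x[0]+x[2]],None,fx=3.5,fy=3.5)
    cv2.imwrite(f"pics/{n}3.png",im)
```

```text
[ 0.58530057 -0.09005678  0.30271886] [[1.0, -0.022, -0.0], [-0.022, -1.0, 0.0], [-0.0, -0.0, -1.0]] [ 0.64110912  0.07359376 -0.31528288] 0.046167242074598616
```

View pics/scene3.png

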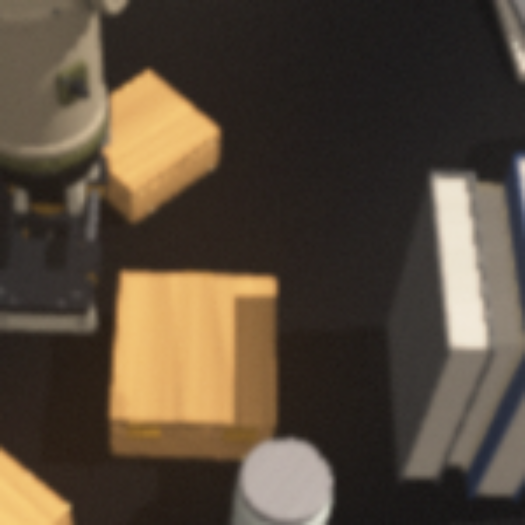

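View pics/wrist3.png

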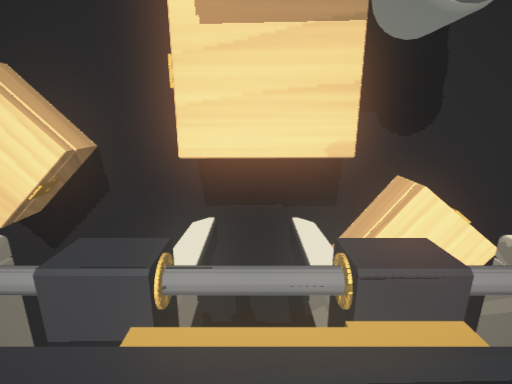

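View pics/top3.png

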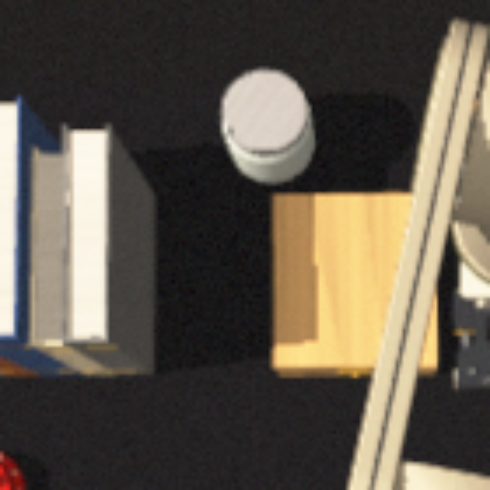

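Run:
```python
from plant import robot
from h import *
w=robot.read_camera("wrist");c=robot.read_camera("top")
print(ray(w,185,157,.065),ray(w,345,157,.065),"lookalike2 corner",ray(w,340,237,.05),ray(w,400,178,.05))
meas(c,"rear",(230,264,137,152));meas(c,"front",(230,250,190,202));
print(ray(c,150+271/3.5,90+280/3.5,.065))
```

```text
[ 0.53358219 -0.04861167  0.065     ] [ 0.65931047 -0.05101811  0.065     ] lookalike2 corner [ 0.66450859 -0.12596009  0.05      ] [ 0.71256823 -0.07216065  0.05      ]
rear 34 [0.669  0.0708 0.065 ] [ 0.6679 -0.0241  0.065 ] yaw -0.0114
front 20 [0.529  0.0734 0.065 ] [0.5277 0.0184 0.065 ] yaw -0.0248
[0.59803972 0.07927033 0.065     ]
```

>>> arm_command --motion '[{"slide":[0,0,0.08],"turn":[0,0,0]},{"slide":[0,0,0.08],"turn":[0,0,0]},{"slide":[0,0,0.06],"turn":[0,0,0]},{"slide":[0,0,0.03],"turn":[0,0,0]},{"slide":[0,0,0],"turn":[0,0,0]}]'

```text
t: 8.23
tool_pos: [0.5838, -0.09, 0.1992]
orientation: [-3.14, 0.033, 0.009]
force: [0.2, 0.7, -0.3]
opening: 0.0463
```

>>> arm_command --motion '[{"slide":[0,-0.03,0],"turn":[0,0,0]},{"slide":[0,-0.025,0],"turn":[0,0,0]},{"slide":[0,-0.015,0],"turn":[0,0,0]},{"slide":[0,-0.01,0],"turn":[0,0,0]},{"slide":[0,-0.01,0],"turn":[0,0,0]}]'

```text
t: 8.65
tool_pos: [0.5873, -0.0545, 0.2051]
orientation: [3.139, -0.031, 0.006]
force: [-0.1, -8.2, 2.9]
opening: 0.0465
```

>>> arm_command --motion '[{"slide":[0,-0.01,0],"turn":[0,0,0]},{"slide":[0,-0.01,0],"turn":[0,0,0]},{"slide":[0,-0.01,0],"turn":[0,0,0]},{"slide":[0,-0.01,0],"turn":[0,0,0]},{"slide":[0,-0.01,0],"turn":[0,0,0]}]'

```text
t: 9.07
tool_pos: [0.5877, -0.0351, 0.205]
orientation: [3.139, -0.032, 0.006]
force: [-0.1, -8.4, 2.5]
opening: 0.047
```

>>> arm_command --motion '[{"slide":[0,-0.01,0],"turn":[0,0,0]},{"slide":[0,-0.01,0],"turn":[0,0,0]},{"slide":[0,-0.01,0],"turn":[0,0,0]},{"slide":[0,-0.01,0],"turn":[0,0,0]},{"slide":[0,-0.01,0],"turn":[0,0,0]}]'

```text
t: 9.48
tool_pos: [0.5881, -0.0151, 0.205]
orientation: [3.139, -0.032, 0.006]
force: [-0.8, -7.3, 3.5]
opening: 0.0467
```

>>> arm_command --motion '[{"slide":[0,-0.01,0],"turn":[0,0,0]},{"slide":[0,-0.01,0],"turn":[0,0,0]},{"slide":[0,-0.01,0],"turn":[0,0,0]},{"slide":[0,-0.01,0],"turn":[0,0,0]},{"slide":[0,-0.01,0],"turn":[0,0,0]}]'

```text
t: 9.9
tool_pos: [0.5885, 0.0049, 0.205]
orientation: [3.139, -0.032, 0.006]
force: [0.1, -7.8, 3.2]
opening: 0.0462
```

Run:
```python
from plant import robot
from h import *
p,R,s=now(robot);print(p,R.as_matrix().round(3).tolist(),s["force"],s["opening"])
for n in("top","scene","wrist"):
    c=robot.read_camera(n);im=c["pixels"]
    if n!="wrist":
        x=(150,90,140,140) if n=="top" else (210,100,150,150)
        im=cv2.resize(im[x[1]:x[1]+x[3],x[0]:x[0]+x[2]],None,fx=3.5,fy=3.5)
    cv2.imwrite(f"pics/{n}4.png",im)
```

```text
[0.58853279 0.00494199 0.20504424] [[1.0, -0.02, 0.004], [-0.02, -1.0, -0.003], [0.004, 0.002, -1.0]] [ 0.13265155 -7.80328044  3.17541266] 0.04615735733631484
```

View pics/scene4.png

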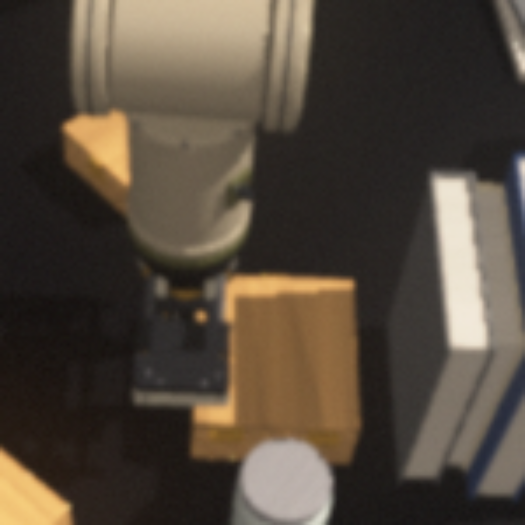

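View pics/wrist4.png

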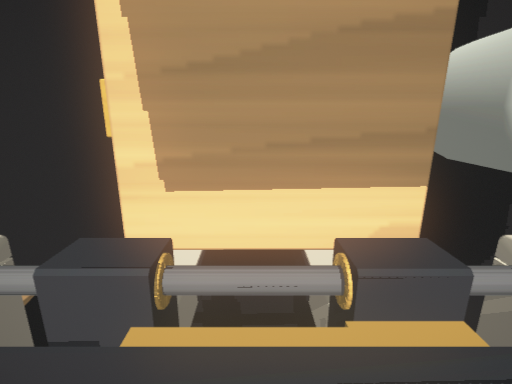

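View pics/top4.png

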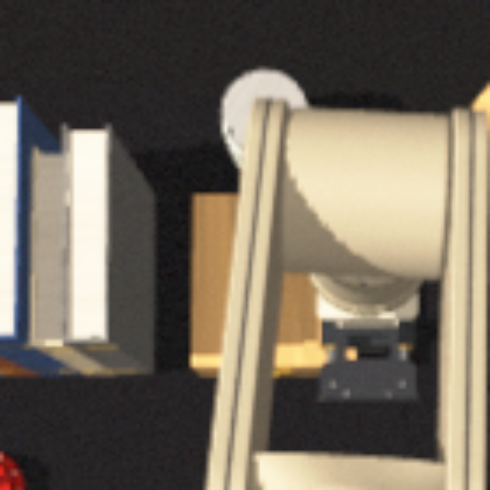

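>>> arm_command --motion '[{"slide":[0,-0.01,0],"turn":[0,0,0]},{"slide":[0,-0.01,0],"turn":[0,0,0]},{"slide":[0,-0.01,0],"turn":[0,0,0]},{"slide":[0,-0.01,0],"turn":[0,0,0]},{"slide":[0,-0.01,0],"turn":[0,0,0]}]'

```text
t: 10.47
tool_pos: [0.589, 0.0247, 0.205]
orientation: [3.139, -0.033, 0.006]
force: [-1.0, -9.9, 5.6]
opening: 0.0466
```

>>> arm_command --motion '[{"slide":[0,-0.01,0],"turn":[0,0,0]},{"slide":[0,-0.01,0],"turn":[0,0,0]},{"slide":[0,-0.006,0],"turn":[0,0,0]},{"slide":[0,-0.004,0],"turn":[0,0,0]},{"slide":[0,-0.003,0],"turn":[0,0,0]}]'

```text
t: 10.88
tool_pos: [0.5893, 0.0379, 0.205]
orientation: [3.139, -0.032, 0.006]
force: [0.2, -10.8, 7.3]
opening: 0.0464
```

Run:
```python
from plant import robot
from h import *
p,R,s=now(robot);print(p,R.as_matrix().round(3).tolist(),s["force"],s["opening"])
for n in("top","scene"):
    c=robot.read_camera(n);im=c["pixels"]
    x=(150,120,100,100) if n=="top" else (230,120,130,120)
    im=cv2.resize(im[x[1]:x[1]+x[3],x[0]:x[0]+x[2]],None,fx=5,fy=5)
    cv2.imwrite(f"pics/{n}5.png",im)
```

```text
[0.58926236 0.03789859 0.204975  ] [[1.0, -0.021, 0.004], [-0.021, -1.0, -0.002], [0.004, 0.002, -1.0]] [  0.18972963 -10.75847879   7.33772928] 0.04643770652534311
```

View pics/scene5.png

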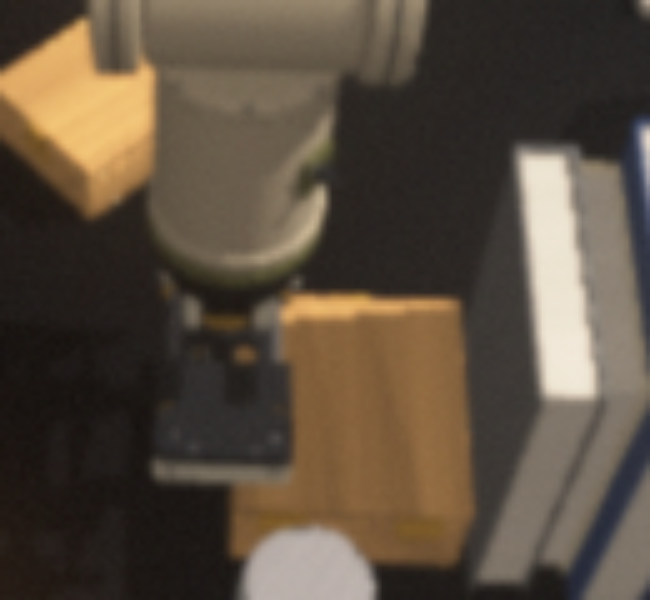

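View pics/top5.png

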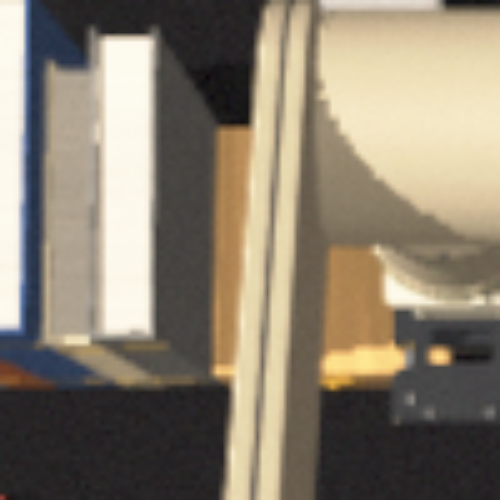

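>>> arm_command --motion '[{"slide":[0,-0.002,0],"turn":[0,0,0]},{"slide":[0,-0.002,0],"turn":[0,0,0]},{"slide":[0,-0.002,0],"turn":[0,0,0]},{"slide":[0,-0.002,0],"turn":[0,0,0]},{"slide":[0,0,0],"turn":[0,0,0]}]'

```text
t: 11.4
tool_pos: [0.5893, 0.041, 0.205]
orientation: [3.139, -0.033, 0.006]
force: [-0.0, -9.4, 5.9]
opening: 0.0464
```

>>> arm_command --motion '[{"slide":[0,-0.002,0],"turn":[0,0,0]},{"slide":[0,-0.002,0],"turn":[0,0,0]},{"slide":[0,-0.002,0],"turn":[0,0,0]},{"slide":[0,0,0],"turn":[0,0,0]},{"slide":[0,0,0],"turn":[0,0,0]}]'

```text
t: 11.82
tool_pos: [0.5894, 0.0433, 0.205]
orientation: [3.139, -0.033, 0.006]
force: [-0.4, -9.6, 5.2]
opening: 0.047
```

>>> arm_command --motion '[{"slide":[0,-0.002,0],"turn":[0,0,0]},{"slide":[0,-0.002,0],"turn":[0,0,0]},{"slide":[0,0,0],"turn":[0,0,0]},{"slide":[0,0,0],"turn":[0,0,0]},{"slide":[0,0,0],"turn":[0,0,0]}]'

```text
t: 12.23
tool_pos: [0.5895, 0.0438, 0.205]
orientation: [3.137, -0.032, 0.006]
force: [-0.5, -16.7, 5.9]
opening: 0.0464
```

>>> arm_command --motion '[{"slide":[0,-0.003,0],"turn":[0,0,0]},{"slide":[0,0,0],"turn":[0,0,0]},{"slide":[0,0,0],"turn":[0,0,0]},{"slide":[0,0,0],"turn":[0,0,0]},{"slide":[0,0,0],"turn":[0,0,0]}]'

```text
t: 12.65
tool_pos: [0.5897, 0.0442, 0.205]
orientation: [3.135, -0.032, 0.007]
force: [1.3, -21.6, 5.6]
opening: 0.0464
```

Run:
```python
from plant import robot
from h import *
p,R,s=now(robot);print(p,R.as_matrix().round(3).tolist(),s["force"],s["wrist_torque"])
c=robot.read_camera("wrist");cv2.imwrite("pics/w6.png",c["pixels"])
```

```text
[0.58969431 0.04416142 0.205     ] [[1.0, -0.021, 0.004], [-0.021, -1.0, -0.006], [0.004, 0.006, -1.0]] [  1.28860627 -21.57456581   5.58228605] [-3.13538488 -0.10287387  0.53335589]
```

View pics/w6.png

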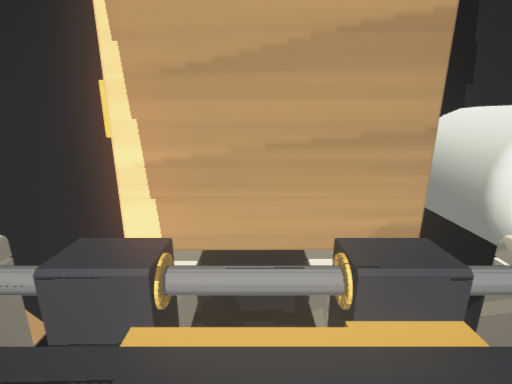

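The box is against the cover: the side force rose to 21 N with no further travel. Backing off to look.

>>> arm_command --motion '[{"slide":[0,0.03,0],"turn":[0,0,0]},{"slide":[0,0.05,-0.02],"turn":[0,0,0]},{"slide":[0,0.02,-0.1],"turn":[0,0,0]},{"slide":[0,0,-0.1],"turn":[0,0,0]},{"slide":[0,0,-0.1],"turn":[0,0,0]}]'

```text
t: 13.12
tool_pos: [0.5869, 0.0069, 0.332]
orientation: [-3.141, 0.033, 0.002]
force: [1.0, 0.1, 0.3]
opening: 0.0464
```

Run:
```python
from plant import robot
from h import *
p,R,s=now(robot);print(p,s["q"].round(2))
plan(p,R,[.41,-.02,.36],goalR(-np.pi/2-.018),15)
```

```text
[0.58687991 0.00687894 0.33195596] [-0.08  0.14  1.61  0.    1.39 -0.05]
[-0.029, 0.005, -0.005] [0.0, 0.0, 0.209]
[-0.029, 0.008, -0.005] [0.0, 0.0, 0.209]
[-0.028, 0.011, -0.005] [0.0, 0.0, 0.209]
[-0.026, 0.014, -0.005] [0.0, 0.0, 0.209]
[-0.025, 0.017, -0.005] [0.0, 0.0, 0.209]
[-0.023, 0.019, -0.005] [0.0, 0.0, 0.209]
[-0.021, 0.021, -0.005] [0.0, 0.0, 0.209]
[-0.018, 0.023, -0.005] [0.0, 0.0, 0.209]
[-0.016, 0.025, -0.005] [0.0, 0.0, 0.209]
[-0.013, 0.027, -0.005] [0.0, 0.0, 0.209]
[-0.01, 0.028, -0.005] [0.0, 0.0, 0.209]
[-0.007, 0.029, -0.005] [0.0, 0.0, 0.209]
[-0.004, 0.03, -0.005] [0.0, 0.0, 0.209]
[-0.001, 0.03, -0.005] [0.0, 0.0, 0.209]
[0.002, 0.03, -0.005] [0.0, 0.0, 0.209]
per row mm 12.07300928678955 deg 5.988252725678447
```

>>> arm_command --motion '[{"slide":[-0.029,0.005,-0.005],"turn":[0,0,0.209]},{"slide":[-0.029,0.008,-0.005],"turn":[0,0,0.209]},{"slide":[-0.028,0.011,-0.005],"turn":[0,0,0.209]},{"slide":[-0.026,0.014,-0.005],"turn":[0,0,0.209]},{"slide":[-0.025,0.017,-0.005],"turn":[0,0,0.209]}]' --gripper 100

```text
t: 13.53
tool_pos: [0.5278, -0.0015, 0.3414]
orientation: [-3.024, 0.849, -0.001]
force: [0.7, -0.9, 0.6]
opening: 0.0753
```

>>> arm_command --motion '[{"slide":[-0.023,0.019,-0.005],"turn":[0,0,0.209]},{"slide":[-0.021,0.021,-0.005],"turn":[0,0,0.209]},{"slide":[-0.018,0.023,-0.005],"turn":[0,0,0.209]},{"slide":[-0.016,0.025,-0.005],"turn":[0,0,0.209]},{"slide":[-0.013,0.027,-0.005],"turn":[0,0,0.209]}]'

```text
t: 13.95
tool_pos: [0.4691, -0.0103, 0.3513]
orientation: [-2.702, 1.601, -0.001]
force: [0.5, 0.7, 0.1]
opening: 0.0932
```

>>> arm_command --motion '[{"slide":[-0.01,0.028,-0.005],"turn":[0,0,0.209]},{"slide":[-0.007,0.029,-0.005],"turn":[0,0,0.209]},{"slide":[-0.004,0.03,-0.005],"turn":[0,0,0.209]},{"slide":[-0.001,0.03,-0.005],"turn":[0,0,0.209]},{"slide":[0.002,0.03,-0.005],"turn":[0,0,0.209]}]'

```text
t: 14.37
tool_pos: [0.4099, -0.0199, 0.3612]
orientation: [-2.197, 2.245, -0.0]
force: [0.0, -0.7, 0.2]
opening: 0.0933
```

Run:
```python
from plant import robot
from h import *
p,R,s=now(robot);print(p,s["orientation"],s["q"].round(2))
for n in("top","scene","wrist"):
    c=robot.read_camera(n);im=c["pixels"]
    if n!="wrist":
        x=(150,120,100,100) if n=="top" else (230,120,130,120)
        im=cv2.resize(im[x[1]:x[1]+x[3],x[0]:x[0]+x[2]],None,fx=5,fy=5,interpolation=cv2.INTER_CUBIC)
    cv2.imwrite(f"pics/{n}7.png",im)
```

```text
[ 0.40989219 -0.01993161  0.36123984] [-2.19654852e+00  2.24456240e+00 -2.56492681e-04] [-0.17 -0.39  2.04  0.    1.49  1.42]
```

View pics/scene7.png

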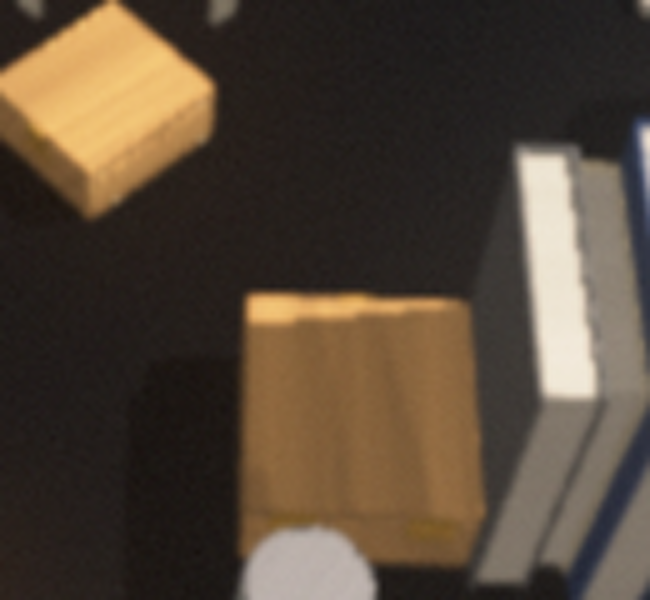

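View pics/top7.png

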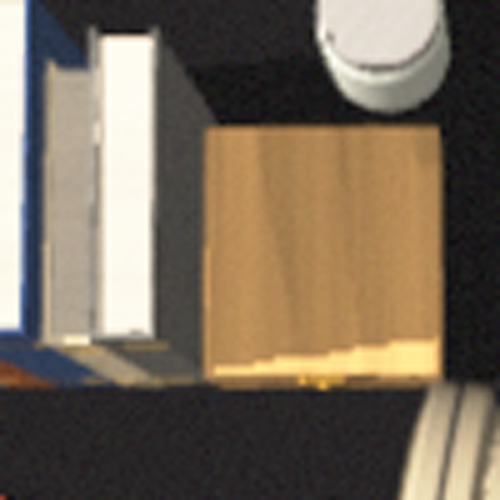

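View pics/wrist7.png

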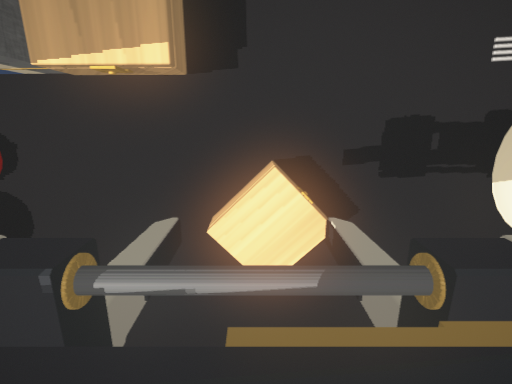

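Run:
```python
from plant import robot
from h import *
c=robot.read_camera("top")
meas(c,"rear",(194,212,138,152),thr=12);meas(c,"rear2",(193,236,138,152),thr=12)
g=c["pixels"].mean(2)
for u in (180,186,192,194,198,202,206,222,228,234): print(u,g[188:202,u].round().astype(int).tolist())
print("spine base row expected"); 
for y in(.25,.2,.15,.1,.06): print(y,proj(c,[.5345+.018*(y-.183),y,0]).round(2),proj(c,[.5345+.018*(y-.183),y,.065]).round(2))
m=[]
for r in range(150,190): 
    d=np.diff(g[r,230:246]);m.append(ray(c,230.5+np.abs(d).argmax(),r,.065)[:2])
m=np.array(m);print("right edge",m.mean(0),np.polyfit(m[:,0],m[:,1],1))
```

```text
rear 18 [0.6714 0.1712 0.065 ] [0.6707 0.121  0.065 ] yaw -0.0152
rear2 43 [0.6716 0.1739 0.065 ] [0.6693 0.0541 0.065 ] yaw -0.0197
180 [94, 102, 85, 80, 82, 83, 86, 106, 109, 72, 37, 38, 40, 39]
186 [70, 70, 71, 76, 82, 80, 81, 98, 92, 49, 41, 41, 37, 42]
192 [130, 130, 131, 131, 133, 147, 156, 130, 90, 46, 40, 37, 37, 32]
194 [134, 136, 135, 135, 133, 180, 193, 126, 100, 81, 39, 39, 40, 34]
198 [141, 141, 143, 143, 143, 190, 202, 130, 104, 91, 36, 40, 39, 34]
202 [137, 139, 137, 138, 180, 212, 194, 124, 95, 76, 39, 36, 41, 39]
206 [134, 135, 135, 177, 210, 210, 194, 122, 98, 76, 38, 35, 39, 36]
222 [129, 173, 205, 207, 209, 210, 187, 93, 90, 74, 32, 39, 36, 39]
228 [175, 206, 207, 207, 206, 207, 191, 134, 103, 69, 42, 37, 40, 42]
234 [183, 212, 212, 213, 213, 211, 196, 136, 100, 62, 42, 41, 28, 43]
spine base row expected
0.25 [170.57 196.44] [165.68 193.92]
0.2 [187.79 196.31] [183.91 193.78]
0.15 [205.   196.17] [202.12 193.64]
0.1 [222.2  196.03] [220.32 193.5 ]
0.06 [235.94 195.93] [234.86 193.38]
right edge [0.59882195 0.05031072] [0.00226552 0.04895408]
```

Run:
```python
from plant import robot
from h import *
p,R,s=now(robot)
R1=goalR(-np.pi/2-.018,.6)
a=[.38,.195,.30];b=[.395,.195,.168]
plan(p,R,a,R1,10);plan(a,R1,b,R1,5)
e=R1.apply([[0,0,.186]])[0];print("tip rel",e, R1.as_matrix().round(3).tolist())
print("fwd 10mm rows",(R1.inv().apply([.01,-.00018*0,0])/.4).round(4))
```

```text
[-0.054, 0.008, 0.015] [0.12, 0.0, 0.001]
[-0.054, 0.009, 0.015] [0.12, 0.0, 0.001]
[-0.054, 0.01, 0.014] [0.12, 0.0, 0.001]
[-0.054, 0.011, 0.014] [0.12, 0.0, 0.001]
[-0.054, 0.012, 0.013] [0.12, 0.0, 0.001]
[-0.054, 0.013, 0.012] [0.12, 0.0, 0.001]
[-0.054, 0.013, 0.011] [0.12, 0.0, 0.001]
[-0.054, 0.014, 0.01] [0.12, 0.0, 0.001]
[-0.054, 0.015, 0.01] [0.12, 0.0, 0.001]
[-0.054, 0.015, 0.009] [0.12, 0.0, 0.001]
per row mm 22.57317204211955 deg 3.4281390697848257
[-0.0, 0.031, 0.059] [0.0, 0.0, 0.0]
[-0.0, 0.031, 0.059] [0.0, 0.0, 0.0]
[-0.0, 0.031, 0.059] [0.0, 0.0, 0.0]
[-0.0, 0.031, 0.059] [0.0, 0.0, 0.0]
[-0.0, 0.031, 0.059] [0.0, 0.0, 0.0]
per row mm 26.569907790581432 deg 0.0
tip rel [ 0.10500649 -0.00189032 -0.15351242] [[-0.018, -0.825, 0.565], [-1.0, 0.015, -0.01], [0.0, -0.565, -0.825]]
fwd 10mm rows [-0.0004 -0.0206  0.0141]
```

>>> arm_command --motion '[{"slide":[-0.054,0.008,0.015],"turn":[0.12,0,0.001]},{"slide":[-0.054,0.009,0.015],"turn":[0.12,0,0.001]},{"slide":[-0.054,0.01,0.014],"turn":[0.12,0,0.001]},{"slide":[-0.054,0.011,0.014],"turn":[0.12,0,0.001]},{"slide":[-0.054,0.012,0.013],"turn":[0.12,0,0.001]}]'

```text
t: 14.98
tool_pos: [0.3962, 0.0892, 0.33]
orientation: [-2.042, 2.076, -0.316]
force: [0.8, -0.1, -0.8]
opening: 0.0926
```

>>> arm_command --motion '[{"slide":[-0.054,0.013,0.012],"turn":[0.12,0,0.001]},{"slide":[-0.054,0.013,0.011],"turn":[0.12,0,0.001]},{"slide":[-0.054,0.014,0.01],"turn":[0.12,0,0.001]},{"slide":[-0.054,0.015,0.01],"turn":[0.12,0,0.001]},{"slide":[-0.054,0.015,0.009],"turn":[0.12,0,0.001]}]'

```text
t: 15.4
tool_pos: [0.381, 0.198, 0.2998]
orientation: [-1.861, 1.895, -0.588]
force: [0.7, -0.2, 0.3]
opening: 0.0931
```

>>> arm_command --motion '[{"slide":[0,0.031,0.059],"turn":[0,0,0]},{"slide":[0,0.031,0.059],"turn":[0,0,0]},{"slide":[0,0.031,0.059],"turn":[0,0,0]},{"slide":[0,0,0],"turn":[0,0,0]},{"slide":[0,0,0],"turn":[0,0,0]}]'

```text
t: 15.82
tool_pos: [0.3897, 0.1961, 0.2185]
orientation: [-1.866, 1.903, -0.586]
force: [-0.3, 0.3, 0.1]
opening: 0.0929
```

Run:
```python
from plant import robot
from h import *
p,R,s=now(robot);print(p,R.as_matrix().round(3).tolist(),s["force"],s["q"].round(2)); print("tip",p+R.apply([0,0,.186]))
for n in("top","scene","wrist"):
    c=robot.read_camera(n);cv2.imwrite(f"pics/{n}8.png",c["pixels"])
R1=goalR(-np.pi/2-.018,.6)
plan(p,R,[.395,.195,.168],R1,5)
```

```text
[0.38968038 0.19613692 0.21852975] [[-0.02, -0.828, 0.561], [-1.0, 0.015, -0.013], [0.002, -0.561, -0.828]] [-0.25208852  0.28032715  0.13165429] [ 0.46 -0.38  2.38 -0.44  0.66  2.34]
tip [0.49398417 0.1937758  0.06454551]
[0.0, 0.012, 0.022] [0.002, -0.001, -0.0]
[0.0, 0.012, 0.022] [0.002, -0.001, -0.0]
[0.0, 0.012, 0.022] [0.002, -0.001, -0.0]
[0.001, 0.012, 0.022] [0.002, -0.001, -0.0]
[0.001, 0.012, 0.022] [0.002, -0.001, -0.0]
per row mm 10.164342227504807 deg 0.06003936592247433
```

View pics/scene8.png

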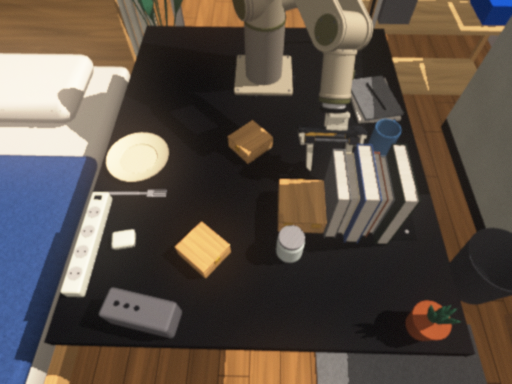

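View pics/wrist8.png

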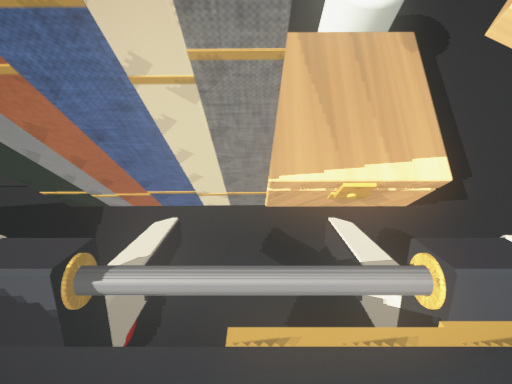

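Run:
```python
from plant import robot
from h import *
p,R,s=now(robot)
R1=goalR(-np.pi/2-.018,.5)
plan(p,R,[.412,.195,.178],R1,5);print((R1.inv().apply([.004,.004*-.018*0,0])/.4).round(4))
```

```text
[0.001, 0.004, 0.024] [-0.041, 0.0, -0.002]
[0.001, 0.004, 0.024] [-0.041, 0.0, -0.002]
[0.001, 0.003, 0.024] [-0.041, 0.0, -0.002]
[0.001, 0.003, 0.024] [-0.041, 0.0, -0.002]
[0.001, 0.002, 0.024] [-0.041, 0.0, -0.002]
per row mm 9.79620637119308 deg 1.1791251525947328
[-0.0002 -0.0088  0.0048]
```

>>> arm_command --motion '[{"slide":[0.001,0.004,0.024],"turn":[-0.041,0,-0.002]},{"slide":[0.001,0.004,0.024],"turn":[-0.041,0,-0.002]},{"slide":[0.001,0.003,0.024],"turn":[-0.041,0,-0.002]},{"slide":[0.001,0.003,0.024],"turn":[-0.041,0,-0.002]},{"slide":[0.001,0.002,0.024],"turn":[-0.041,0,-0.002]}]'

```text
t: 16.38
tool_pos: [0.4119, 0.1943, 0.1783]
orientation: [-1.925, 1.959, -0.5]
force: [-0.1, -0.2, 0.5]
opening: 0.0933
```

>>> arm_command --motion '[{"slide":[0,0,0],"turn":[0,0,0]},{"slide":[0,0,0],"turn":[0,0,0]},{"slide":[0,0,0],"turn":[0,0,0]},{"slide":[0,0,0],"turn":[0,0,0]},{"slide":[0,0,0],"turn":[0,0,0]}]'

```text
t: 16.8
tool_pos: [0.4106, 0.1941, 0.177]
orientation: [-1.927, 1.96, -0.5]
force: [-0.3, 0.7, 0.0]
opening: 0.093
```

Run:
```python
from plant import robot
from h import *
p,R,s=now(robot);print(p,R.as_matrix().round(3).tolist(),s["force"],s["q"].round(2)); print("tip",p+R.apply([0,0,.186]),"frontL,R",[(p+R.apply([x,-.0075,.186])).round(4) for x in(-.055,.055)])
c=robot.read_camera("wrist");cv2.imwrite("pics/w9.png",c["pixels"])
```

```text
[0.41063282 0.19408428 0.1770236 ] [[-0.017, -0.878, 0.479], [-1.0, 0.015, -0.009], [0.001, -0.479, -0.878]] [-0.25416411  0.66647279  0.02139113] [ 0.41 -0.2   2.31 -0.36  0.61  2.25]
tip [0.49967997 0.19245739 0.01373258] frontL,R [array([0.5072, 0.2473, 0.0173]), array([0.5053, 0.1374, 0.0174])]
```

View pics/w9.png

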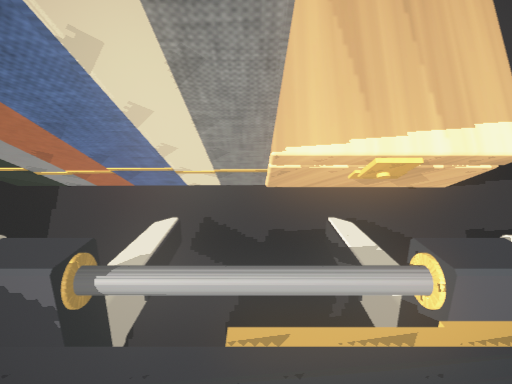

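Run:
```python
from plant import robot
from h import *
w=robot.read_camera("wrist");g=w["pixels"].mean(2)
for u in list(range(190,270,10))+list(range(272,450,16)):
    print(u,g[180:193,u].round().astype(int).tolist(), ray(w,u,186,0)[:2].round(4))
print(ray(w,250,185,0)-ray(w,250,186,0))
im=w["pixels"][140:220,180:480];cv2.imwrite("pics/w9c.png",cv2.resize(im,None,fx=2.6,fy=5))
```

```text
190 [207, 207, 207, 207, 192, 76, 81, 80, 81, 81, 79, 80, 79] [0.5339 0.2373]
200 [207, 207, 207, 206, 185, 81, 80, 81, 80, 80, 79, 79, 79] [0.5338 0.2301]
210 [207, 207, 207, 207, 201, 81, 80, 80, 80, 79, 79, 79, 79] [0.5337 0.2229]
220 [131, 131, 147, 145, 161, 79, 79, 79, 78, 78, 78, 77, 78] [0.5336 0.2157]
230 [129, 127, 126, 127, 125, 75, 78, 78, 77, 77, 77, 77, 76] [0.5335 0.2086]
240 [130, 135, 136, 133, 127, 78, 78, 78, 77, 77, 77, 77, 77] [0.5334 0.2014]
250 [133, 134, 133, 132, 116, 78, 78, 78, 78, 77, 77, 77, 77] [0.5332 0.1942]
260 [122, 124, 129, 131, 118, 80, 79, 80, 78, 79, 78, 78, 78] [0.5331 0.187 ]
272 [166, 164, 164, 163, 163, 164, 161, 82, 81, 82, 81, 80, 79] [0.533  0.1784]
288 [167, 169, 172, 171, 171, 170, 163, 85, 84, 84, 84, 83, 82] [0.5328 0.1669]
304 [172, 170, 170, 171, 172, 163, 153, 87, 87, 86, 87, 86, 85] [0.5326 0.1554]
320 [169, 161, 162, 169, 170, 170, 163, 90, 89, 88, 89, 88, 88] [0.5325 0.1439]
336 [172, 171, 169, 172, 172, 165, 159, 91, 91, 91, 90, 89, 88] [0.5323 0.1325]
352 [172, 169, 165, 163, 164, 164, 159, 92, 91, 91, 90, 89, 89] [0.5321 0.121 ]
368 [153, 156, 153, 154, 165, 168, 158, 92, 91, 91, 90, 89, 89] [0.5319 0.1095]
384 [160, 171, 165, 169, 172, 170, 167, 90, 89, 89, 88, 87, 87] [0.5318 0.098 ]
400 [162, 161, 160, 160, 162, 164, 171, 87, 87, 86, 86, 85, 85] [0.5316 0.0865]
416 [161, 163, 164, 175, 173, 166, 164, 80, 78, 82, 82, 81, 81] [0.5314 0.075 ]
432 [176, 171, 166, 169, 170, 168, 165, 78, 78, 78, 77, 77, 76] [0.5312 0.0635]
448 [168, 170, 167, 171, 173, 139, 74, 73, 73, 73, 73, 72, 72] [0.5311 0.052 ]
[ 7.42767076e-04 -9.68317007e-06  0.00000000e+00]
```

View pics/w9c.png

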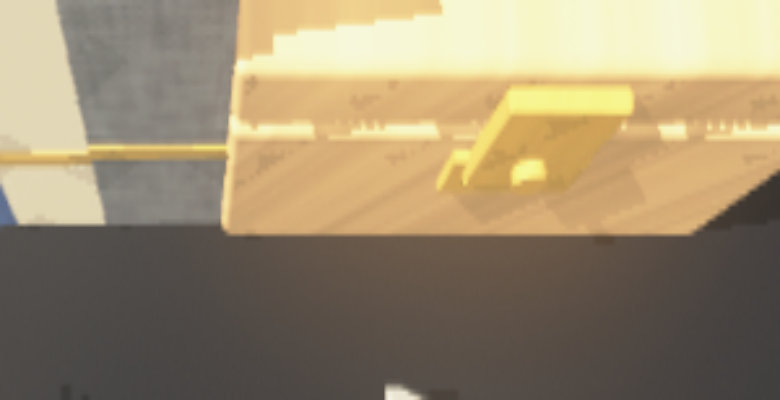

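>>> arm_command --motion '[{"slide":[0,-0.0088,0.0048],"turn":[0,0,0]},{"slide":[0,-0.0088,0.0048],"turn":[0,0,0]},{"slide":[0,-0.0088,0.0048],"turn":[0,0,0]},{"slide":[0,-0.0088,0.0048],"turn":[0,0,0]},{"slide":[0,-0.0044,0.0024],"turn":[0,0,0]}]'

```text
t: 17.32
tool_pos: [0.4292, 0.1935, 0.1761]
orientation: [-1.928, 1.962, -0.5]
force: [0.1, -0.2, -0.1]
opening: 0.093
```

>>> arm_command --motion '[{"slide":[0,-0.0022,0.0012],"turn":[0,0,0]},{"slide":[0,-0.0022,0.0012],"turn":[0,0,0]},{"slide":[0,-0.0022,0.0012],"turn":[0,0,0]},{"slide":[0,0,0],"turn":[0,0,0]},{"slide":[0,0,0],"turn":[0,0,0]}]'

```text
t: 17.73
tool_pos: [0.4314, 0.1935, 0.176]
orientation: [-1.928, 1.962, -0.499]
force: [-0.2, -0.3, 0.6]
opening: 0.0929
```

```bash
cat > v.py <<'E'
from plant import robot
from h import *
import sys
p,R,s=now(robot);print(p,s["force"].round(1),s["wrist_torque"].round(2),"front L,R",[(p+R.apply([x,-.0075,.186])).round(4) for x in(-.055,.055)])
w=robot.read_camera("wrist");cv2.imwrite(f"pics/{sys.argv[1]}.png",w["pixels"])
E
python3 v.py w10
```

```text
[0.43141504 0.19345636 0.17595379] [-0.2 -0.3  0.6] [0.01 0.23 0.02] front L,R [array([0.5277, 0.2466, 0.016 ]), array([0.5258, 0.1366, 0.0161])]
```

View pics/w10.png

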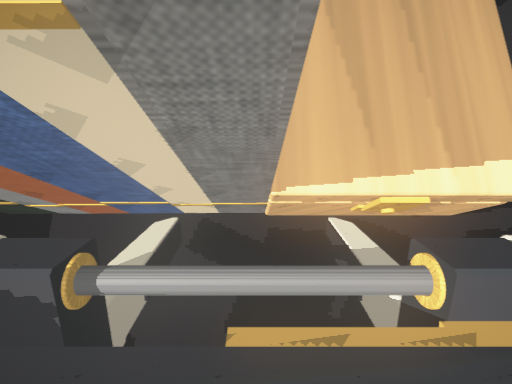

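>>> arm_command --motion '[{"slide":[0,-0.0022,0.0012],"turn":[0,0,0]},{"slide":[0,-0.0022,0.0012],"turn":[0,0,0]},{"slide":[0,0,0],"turn":[0,0,0]},{"slide":[0,0,0],"turn":[0,0,0]},{"slide":[0,0,0],"turn":[0,0,0]}]'

```text
t: 18.2
tool_pos: [0.4335, 0.1934, 0.176]
orientation: [-1.928, 1.962, -0.499]
force: [0.3, -0.1, 0.7]
opening: 0.0925
```

>>> arm_command --motion '[{"slide":[0,-0.0022,0.0012],"turn":[0,0,0]},{"slide":[0,-0.0022,0.0012],"turn":[0,0,0]},{"slide":[0,0,0],"turn":[0,0,0]},{"slide":[0,0,0],"turn":[0,0,0]},{"slide":[0,0,0],"turn":[0,0,0]}]'

```text
t: 18.62
tool_pos: [0.4354, 0.1934, 0.1759]
orientation: [-1.928, 1.962, -0.499]
force: [-1.2, 0.9, 0.2]
opening: 0.093
```

```bash
python3 v.py w11
```

```text
[0.43541574 0.19338002 0.1759203 ] [-1.2  0.9  0.2] [ 0.01  0.4  -0.09] front L,R [array([0.5317, 0.2465, 0.016 ]), array([0.5297, 0.1365, 0.0161])]
```

View pics/w11.png

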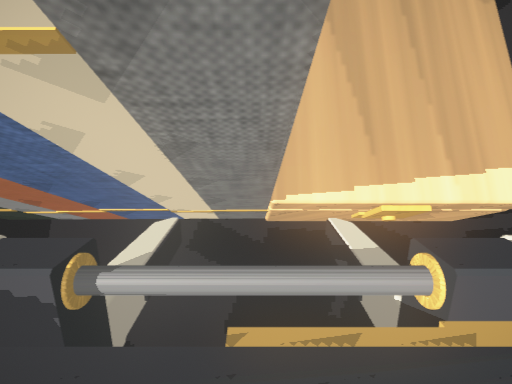

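>>> arm_command --motion '[{"slide":[0,-0.0022,0.0012],"turn":[0,0,0]},{"slide":[0,-0.0011,0.0006],"turn":[0,0,0]},{"slide":[0,0,0],"turn":[0,0,0]},{"slide":[0,0,0],"turn":[0,0,0]},{"slide":[0,0,0],"turn":[0,0,0]}]'

```text
t: 19.08
tool_pos: [0.4364, 0.1934, 0.1757]
orientation: [-1.929, 1.963, -0.498]
force: [-9.2, 1.1, 7.0]
opening: 0.0928
```

>>> arm_command --motion '[{"slide":[0,-0.0022,0.0012],"turn":[0,0,0]},{"slide":[0,0,0],"turn":[0,0,0]},{"slide":[0,0,0],"turn":[0,0,0]},{"slide":[0,0,0],"turn":[0,0,0]},{"slide":[0,0,0],"turn":[0,0,0]}]'

```text
t: 19.5
tool_pos: [0.4373, 0.1934, 0.1757]
orientation: [-1.929, 1.963, -0.498]
force: [-11.7, 0.9, 7.4]
opening: 0.0926
```

```bash
python3 v.py w12
```

```text
[0.43733587 0.19338024 0.17566372] [-11.7   0.9   7.4] [-0.2   1.3  -0.49] front L,R [array([0.5334, 0.2464, 0.0155]), array([0.5314, 0.1364, 0.0157])]
```

>>> arm_command --motion '[{"slide":[0,-0.0014,0.0007],"turn":[0,0,0]},{"slide":[0,0,0],"turn":[0,0,0]},{"slide":[0,0,0],"turn":[0,0,0]},{"slide":[0,0,0],"turn":[0,0,0]},{"slide":[0,0,0],"turn":[0,0,0]}]'

```text
t: 19.97
tool_pos: [0.4377, 0.1934, 0.1756]
orientation: [-1.929, 1.964, -0.498]
force: [-14.7, 1.3, 10.7]
opening: 0.0931
```

```bash
python3 v.py w13
python3 - <<'E'
import cv2
im=cv2.imread("pics/w13.png");cv2.imwrite("pics/w13c.png",cv2.resize(im[185:245,110:410],None,fx=2.6,fy=8))
E
```

```text
[0.43773299 0.19339582 0.17561998] [-14.7   1.3  10.7] [-0.28  1.55 -0.43] front L,R [array([0.5337, 0.2464, 0.0154]), array([0.5317, 0.1364, 0.0156])]
```

View pics/w13c.png

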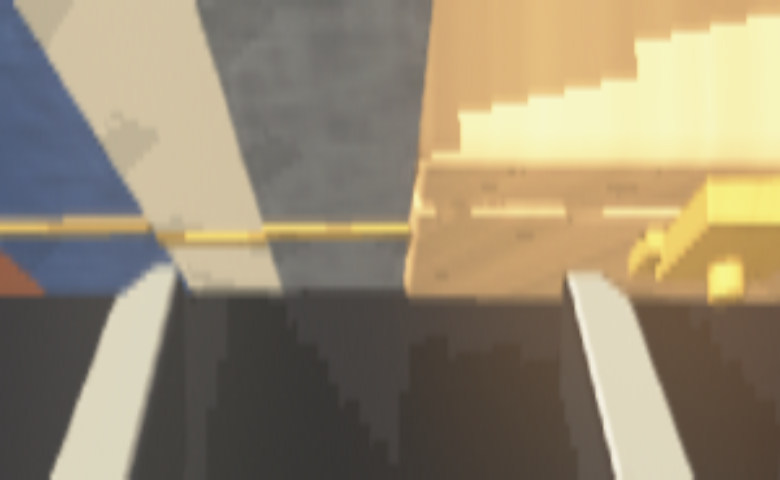

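>>> arm_command --motion '[{"slide":[0,-0.0014,0.0007],"turn":[0,0,0]},{"slide":[0,0,0],"turn":[0,0,0]},{"slide":[0,0,0],"turn":[0,0,0]},{"slide":[0,0,0],"turn":[0,0,0]},{"slide":[0,0,0],"turn":[0,0,0]}]'

```text
t: 20.43
tool_pos: [0.4381, 0.1934, 0.1756]
orientation: [-1.93, 1.964, -0.498]
force: [-18.8, 1.2, 14.0]
opening: 0.0931
```

```bash
python3 v.py w14
python3 - <<'E'
import cv2
im=cv2.imread("pics/w14.png");cv2.imwrite("pics/w14c.png",cv2.resize(im[185:245,110:410],None,fx=2.6,fy=8))
g=im.mean(2)
for u in list(range(195,270,12))+list(range(274,330,8)): print(u,g[216:228,u].round().astype(int).tolist())
E
```

```text
[0.43811741 0.19339938 0.1755667 ] [-18.8   1.2  14. ] [-0.31  1.89 -0.38] front L,R [array([0.534 , 0.2464, 0.0153]), array([0.532 , 0.1364, 0.0155])]
195 [175, 189, 189, 188, 171, 166, 73, 72, 73, 71, 72, 71]
207 [163, 189, 188, 188, 185, 137, 60, 60, 60, 60, 60, 60]
219 [108, 110, 119, 116, 112, 99, 67, 59, 57, 58, 57, 59]
231 [113, 115, 118, 116, 115, 100, 67, 67, 68, 67, 68, 66]
243 [118, 119, 117, 118, 119, 102, 68, 67, 68, 68, 67, 66]
255 [116, 116, 115, 116, 114, 91, 69, 69, 68, 69, 68, 69]
267 [135, 195, 193, 185, 175, 150, 77, 71, 71, 71, 71, 70]
274 [147, 148, 151, 147, 146, 145, 101, 74, 73, 72, 72, 72]
282 [151, 151, 148, 147, 150, 151, 109, 75, 75, 75, 73, 71]
290 [150, 149, 149, 152, 155, 151, 109, 78, 77, 77, 77, 76]
298 [149, 152, 156, 157, 154, 151, 109, 79, 79, 79, 79, 78]
306 [154, 158, 157, 155, 155, 148, 109, 82, 82, 81, 80, 80]
314 [159, 158, 157, 156, 151, 147, 113, 84, 83, 83, 83, 81]
322 [159, 157, 158, 151, 152, 151, 113, 86, 85, 84, 84, 83]
```

View pics/w14c.png

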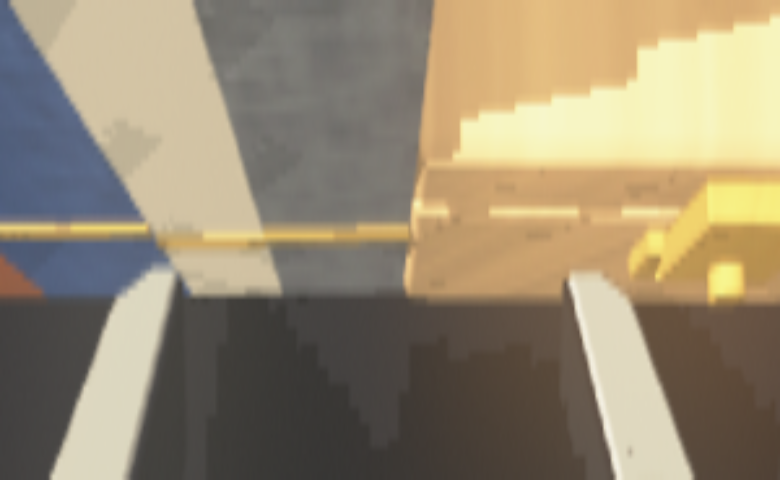

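>>> arm_command --motion '[{"slide":[0,0,0],"turn":[0,-0.005,-0.009]},{"slide":[0,0,0],"turn":[0,0,0]},{"slide":[0,0,0],"turn":[0,0,0]},{"slide":[0,0,0],"turn":[0,0,0]},{"slide":[0,0,0],"turn":[0,0,0]}]'

```text
t: 20.9
tool_pos: [0.4381, 0.1931, 0.1755]
orientation: [-1.935, 1.959, -0.497]
force: [-19.9, -1.2, 15.1]
opening: 0.0932
```

```bash
python3 v.py w15
python3 - <<'E'
import cv2
im=cv2.imread("pics/w15.png")
g=im.mean(2)
for u in list(range(195,270,12))+list(range(274,330,8)): print(u,g[216:228,u].round().astype(int).tolist())
E
```

```text
[0.43809476 0.19314551 0.17553734] [-19.9  -1.2  15.1] [-0.8   1.84 -0.9 ] front L,R [array([0.5336, 0.2465, 0.0152]), array([0.5322, 0.1365, 0.0155])]
195 [189, 189, 189, 188, 167, 110, 73, 73, 73, 73, 72, 63]
207 [173, 189, 189, 188, 182, 108, 61, 60, 61, 60, 60, 60]
219 [108, 109, 119, 115, 112, 96, 68, 58, 59, 57, 57, 57]
231 [113, 116, 117, 116, 114, 89, 67, 68, 68, 68, 68, 67]
243 [118, 120, 117, 118, 118, 90, 67, 68, 68, 68, 67, 67]
255 [116, 117, 115, 115, 116, 91, 70, 69, 69, 68, 68, 68]
267 [130, 177, 195, 187, 178, 153, 76, 71, 71, 71, 70, 69]
274 [147, 148, 151, 147, 145, 136, 90, 73, 72, 73, 72, 72]
282 [151, 151, 147, 146, 150, 151, 109, 75, 74, 75, 74, 74]
290 [151, 150, 149, 152, 155, 150, 110, 78, 77, 77, 77, 76]
298 [149, 151, 155, 157, 154, 150, 110, 79, 80, 79, 78, 78]
306 [154, 157, 157, 155, 155, 149, 109, 81, 81, 81, 80, 79]
314 [159, 158, 157, 156, 152, 147, 129, 83, 84, 82, 83, 82]
322 [160, 157, 158, 152, 151, 153, 130, 86, 85, 85, 84, 84]
```

>>> arm_command --motion '[{"slide":[0,-0.0016,0.0004],"turn":[0,0,0]},{"slide":[0,0,0],"turn":[0,0,0]},{"slide":[0,0,0],"turn":[0,0,0]},{"slide":[0,0,0],"turn":[0,0,0]},{"slide":[0,0,0],"turn":[0,0,0]}]'

```text
t: 21.37
tool_pos: [0.4385, 0.1932, 0.1756]
orientation: [-1.935, 1.96, -0.496]
force: [-21.9, -0.9, 17.6]
opening: 0.0931
```

```bash
python3 v.py w16
python3 - <<'E'
import cv2
im=cv2.imread("pics/w16.png")
g=im.mean(2)
for u in list(range(231,270,12))+list(range(274,330,16)): print(u,g[216:228,u].round().astype(int).tolist())
E
```

```text
[0.43851827 0.19317016 0.17557474] [-21.9  -0.9  17.6] [-0.74  2.1  -0.71] front L,R [array([0.534 , 0.2465, 0.0152]), array([0.5325, 0.1365, 0.0155])]
231 [114, 114, 118, 117, 116, 112, 68, 68, 67, 67, 67, 66]
243 [118, 119, 118, 118, 118, 114, 68, 67, 67, 67, 67, 67]
255 [112, 115, 116, 116, 116, 114, 69, 69, 69, 67, 68, 68]
267 [123, 133, 174, 186, 176, 152, 65, 71, 70, 71, 69, 69]
274 [147, 148, 150, 147, 146, 144, 88, 72, 72, 71, 71, 70]
290 [150, 149, 149, 152, 155, 150, 91, 76, 76, 76, 76, 75]
306 [154, 158, 157, 156, 154, 149, 109, 81, 80, 80, 80, 80]
322 [159, 156, 158, 152, 150, 152, 129, 85, 85, 84, 84, 84]
```

>>> arm_command --motion '[{"slide":[0,0.02,-0.011],"turn":[0,0,0]},{"slide":[0,0.04,-0.03],"turn":[0,0,0]},{"slide":[0,0.02,-0.06],"turn":[0,0,0]},{"slide":[0,0,-0.09],"turn":[0,0,0]},{"slide":[0,0,0],"turn":[0,0,0]}]'

```text
t: 21.83
tool_pos: [0.3756, 0.1954, 0.2348]
orientation: [-1.925, 1.948, -0.501]
force: [0.3, 1.1, 1.8]
opening: 0.0931
```

```bash
python3 v.py w17
python3 - <<'E'
from plant import robot
from h import *
c=robot.read_camera("top");im=c["pixels"]
cv2.imwrite("pics/top17.png",cv2.resize(im[120:220,150:250],None,fx=5,fy=5,interpolation=cv2.INTER_CUBIC))
meas(c,"rear",(194,236,138,152),thr=12)
E
```

```text
[0.37558786 0.19535563 0.23481906] [0.3 1.1 1.8] [ 0.06  0.14 -0.01] front L,R [array([0.4731, 0.2499, 0.0761]), array([0.4719, 0.1399, 0.0757])]
rear 42 [0.6736 0.1711 0.065 ] [0.6719 0.054  0.065 ] yaw -0.0143
```

View pics/w17.png

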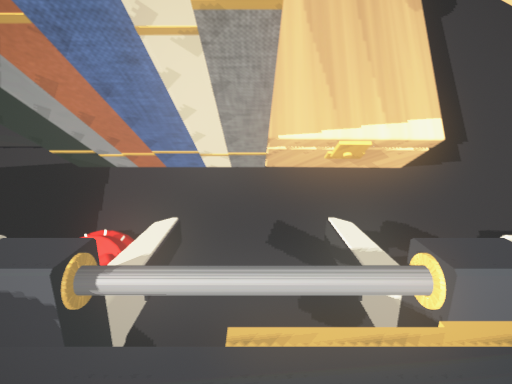

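View pics/top17.png

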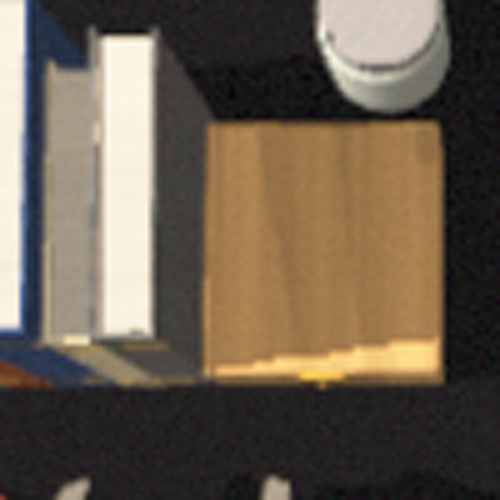

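Run:
```python
from plant import robot
from h import *
p,R,s=now(robot)
R1=goalR(-np.pi/2+.3)
a=[.40,-.02,.34];plan(p,R,a,R1,10)
print();plan(a,R1,[.588,-.01,.31],goalR(-.018),15)
```

```text
[0.054, -0.019, -0.021] [-0.1, -0.015, -0.061]
[0.054, -0.016, -0.022] [-0.1, -0.015, -0.061]
[0.054, -0.014, -0.023] [-0.1, -0.015, -0.061]
[0.054, -0.011, -0.024] [-0.1, -0.015, -0.061]
[0.055, -0.008, -0.025] [-0.1, -0.015, -0.061]
[0.055, -0.005, -0.026] [-0.1, -0.015, -0.061]
[0.054, -0.002, -0.026] [-0.1, -0.015, -0.061]
[0.054, 0.001, -0.027] [-0.1, -0.015, -0.061]
[0.054, 0.004, -0.027] [-0.1, -0.015, -0.061]
[0.054, 0.007, -0.027] [-0.1, -0.015, -0.061]
per row mm 24.218878962923284 deg 3.384459718998881

[0.008, -0.03, 0.005] [0.0, 0.0, -0.167]
[0.01, -0.03, 0.005] [0.0, 0.0, -0.167]
[0.013, -0.029, 0.005] [0.0, 0.0, -0.167]
[0.015, -0.028, 0.005] [0.0, 0.0, -0.167]
[0.017, -0.026, 0.005] [0.0, 0.0, -0.167]
[0.019, -0.025, 0.005] [0.0, 0.0, -0.167]
[0.021, -0.023, 0.005] [0.0, 0.0, -0.167]
[0.023, -0.021, 0.005] [0.0, 0.0, -0.167]
[0.025, -0.019, 0.005] [0.0, 0.0, -0.167]
[0.026, -0.017, 0.005] [0.0, 0.0, -0.167]
[0.028, -0.015, 0.005] [0.0, 0.0, -0.167]
[0.029, -0.012, 0.005] [0.0, 0.0, -0.167]
[0.03, -0.01, 0.005] [0.0, 0.0, -0.167]
[0.03, -0.007, 0.005] [0.0, 0.0, -0.167]
[0.031, -0.005, 0.005] [0.0, 0.0, -0.167]
per row mm 12.709401594445303 deg 4.785329474322655
```

>>> arm_command --motion '[{"slide":[0.054,-0.019,-0.021],"turn":[-0.1,-0.015,-0.061]},{"slide":[0.054,-0.016,-0.022],"turn":[-0.1,-0.015,-0.061]},{"slide":[0.054,-0.014,-0.023],"turn":[-0.1,-0.015,-0.061]},{"slide":[0.054,-0.011,-0.024],"turn":[-0.1,-0.015,-0.061]},{"slide":[0.055,-0.008,-0.025],"turn":[-0.1,-0.015,-0.061]}]' --gripper 50

```text
t: 22.35
tool_pos: [0.3877, 0.0857, 0.282]
orientation: [-2.243, 1.935, -0.258]
force: [1.1, -0.4, -0.7]
opening: 0.0642
```

>>> arm_command --motion '[{"slide":[0.055,-0.005,-0.026],"turn":[-0.1,-0.015,-0.061]},{"slide":[0.054,-0.002,-0.026],"turn":[-0.1,-0.015,-0.061]},{"slide":[0.054,0.001,-0.027],"turn":[-0.1,-0.015,-0.061]},{"slide":[0.054,0.004,-0.027],"turn":[-0.1,-0.015,-0.061]},{"slide":[0.054,0.007,-0.027],"turn":[-0.1,-0.015,-0.061]}]'

```text
t: 22.77
tool_pos: [0.4005, -0.022, 0.3365]
orientation: [2.519, -1.86, -0.01]
force: [0.8, -0.9, -0.4]
opening: 0.0465
```

>>> arm_command --motion '[{"slide":[0.008,-0.03,0.005],"turn":[0,0,-0.167]},{"slide":[0.01,-0.03,0.005],"turn":[0,0,-0.167]},{"slide":[0.013,-0.029,0.005],"turn":[0,0,-0.167]},{"slide":[0.015,-0.028,0.005],"turn":[0,0,-0.167]},{"slide":[0.017,-0.026,0.005],"turn":[0,0,-0.167]}]'

```text
t: 23.18
tool_pos: [0.4639, -0.0178, 0.3249]
orientation: [2.854, -1.295, -0.011]
force: [-0.2, 0.1, 0.7]
opening: 0.0464
```

>>> arm_command --motion '[{"slide":[0.019,-0.025,0.005],"turn":[0,0,-0.167]},{"slide":[0.021,-0.023,0.005],"turn":[0,0,-0.167]},{"slide":[0.023,-0.021,0.005],"turn":[0,0,-0.167]},{"slide":[0.025,-0.019,0.005],"turn":[0,0,-0.167]},{"slide":[0.026,-0.017,0.005],"turn":[0,0,-0.167]}]'

```text
t: 23.6
tool_pos: [0.5261, -0.0142, 0.3141]
orientation: [3.062, -0.675, -0.013]
force: [-0.5, -0.2, -0.2]
opening: 0.047
```

>>> arm_command --motion '[{"slide":[0.028,-0.015,0.005],"turn":[0,0,-0.167]},{"slide":[0.029,-0.012,0.005],"turn":[0,0,-0.167]},{"slide":[0.03,-0.01,0.005],"turn":[0,0,-0.167]},{"slide":[0.03,-0.007,0.005],"turn":[0,0,-0.167]},{"slide":[0.031,-0.005,0.005],"turn":[0,0,-0.167]}]'

```text
t: 24.02
tool_pos: [0.5887, -0.0112, 0.3034]
orientation: [3.137, -0.026, -0.015]
force: [-0.8, 0.5, -0.5]
opening: 0.0463
```

```bash
python3 v.py w18
python3 - <<'E'
from plant import robot
from h import *
p,R,s=now(robot);print(R.as_matrix().round(4).tolist(),s["q"].round(2))
w=robot.read_camera("wrist")
plan(p,R,[.588,-.008,.206],goalR(-.018),5)
E
```

```text
[ 0.58869665 -0.0112473   0.30340346] [-0.8  0.5 -0.5] [-0.02 -0.07 -0.01] front L,R [array([ 0.532 , -0.0037,  0.1179]), array([ 0.642 , -0.0055,  0.1169])]
[[0.9999, -0.0104, -0.0086], [-0.0104, -0.9999, -0.0043], [-0.0085, 0.0044, -1.0]] [-0.1   0.18  1.63 -0.01  1.35 -0.09]
[-0.001, -0.002, 0.049] [0.002, 0.003, 0.003]
[-0.001, -0.002, 0.049] [0.002, 0.003, 0.003]
[-0.001, -0.002, 0.049] [0.002, 0.003, 0.003]
[-0.001, -0.002, 0.049] [0.002, 0.003, 0.003]
[-0.001, -0.002, 0.049] [0.002, 0.003, 0.003]
per row mm 19.449247690425643 deg 0.13995761746385613
```

View pics/w18.png

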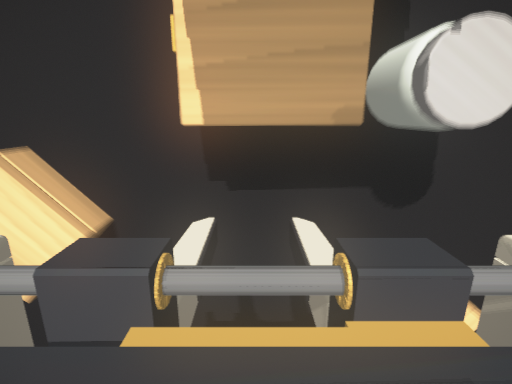

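>>> arm_command --motion '[{"slide":[-0.001,-0.002,0.049],"turn":[0.002,0.003,0.003]},{"slide":[-0.001,-0.002,0.049],"turn":[0.002,0.003,0.003]},{"slide":[-0.001,-0.002,0.049],"turn":[0.002,0.003,0.003]},{"slide":[-0.001,-0.002,0.049],"turn":[0.002,0.003,0.003]},{"slide":[-0.001,-0.002,0.049],"turn":[0.002,0.003,0.003]}]'

```text
t: 24.53
tool_pos: [0.585, -0.0073, 0.2059]
orientation: [-3.141, 0.049, 0.001]
force: [-0.8, 0.0, 0.3]
opening: 0.0465
```

>>> arm_command --motion '[{"slide":[0,-0.03,0],"turn":[0,0,0]},{"slide":[0,-0.03,0],"turn":[0,0,0]},{"slide":[0,-0.02,0],"turn":[0,0,0]},{"slide":[0,-0.015,0],"turn":[0,0,0]},{"slide":[0,-0.01,0],"turn":[0,0,0]}]'

```text
t: 24.95
tool_pos: [0.5878, 0.0363, 0.21]
orientation: [-3.141, 0.042, -0.006]
force: [-0.5, -0.4, 0.7]
opening: 0.0463
```

```bash
python3 v.py w19
python3 - <<'E'
from plant import robot
from h import *
p,R,s=now(robot);print(R.as_matrix().round(4).tolist())
E
```

```text
[0.58777761 0.03630839 0.20995433] [-0.5 -0.4  0.7] [-0.08 -0.06 -0.03] front L,R [array([0.5337, 0.0454, 0.0237]), array([0.6437, 0.0424, 0.0242])]
[[0.9996, -0.0264, 0.0037], [-0.0264, -0.9997, 0.0007], [0.0037, -0.0008, -1.0]]
```

>>> arm_command --motion '[{"slide":[0,-0.004,0],"turn":[0,0,-0.01]},{"slide":[0,-0.004,0],"turn":[0,0,-0.008]},{"slide":[0,-0.003,0],"turn":[0,0,0]},{"slide":[0,-0.003,0],"turn":[0,0,0]},{"slide":[0,0,0],"turn":[0,0,0]}]'

```text
t: 25.42
tool_pos: [0.5872, 0.0405, 0.2083]
orientation: [-3.141, 0.029, -0.002]
force: [0.6, -0.1, 0.3]
opening: 0.0466
```

>>> arm_command --motion '[{"slide":[0,-0.003,0],"turn":[0,0,0]},{"slide":[0,-0.003,0],"turn":[0,0,0]},{"slide":[0,0,0],"turn":[0,0,0]},{"slide":[0,0,0],"turn":[0,0,0]},{"slide":[0,0,0],"turn":[0,0,0]}]'

```text
t: 25.83
tool_pos: [0.5872, 0.0428, 0.2082]
orientation: [-3.141, 0.029, -0.002]
force: [0.3, -1.4, 0.0]
opening: 0.0465
```

```bash
python3 v.py w20
python3 - <<'E'
from plant import robot
from h import *
p,R,s=now(robot);print(R.as_matrix().round(4).tolist())
E
```

```text
[0.58720987 0.04282091 0.20823593] [ 0.3 -1.4  0. ] [-0.22 -0.15 -0.05] front L,R [array([0.5326, 0.0514, 0.0222]), array([0.6426, 0.0494, 0.0223])]
[[0.9998, -0.0186, 0.0014], [-0.0186, -0.9998, 0.0003], [0.0014, -0.0004, -1.0]]
```

>>> arm_command --motion '[{"slide":[0,-0.003,0],"turn":[0,0,0]},{"slide":[0,0,0],"turn":[0,0,0]},{"slide":[0,0,0],"turn":[0,0,0]},{"slide":[0,0,0],"turn":[0,0,0]},{"slide":[0,0,0],"turn":[0,0,0]}]'

```text
t: 26.3
tool_pos: [0.5875, 0.0433, 0.2083]
orientation: [3.14, -0.029, 0.003]
force: [2.0, -5.9, -1.4]
opening: 0.0465
```

>>> arm_command --motion '[{"slide":[0,-0.003,0],"turn":[0,0,0]},{"slide":[0,0,0],"turn":[0,0,0]},{"slide":[0,0,0],"turn":[0,0,0]},{"slide":[0,0,0],"turn":[0,0,0]},{"slide":[0,0,0],"turn":[0,0,0]}]'

```text
t: 26.72
tool_pos: [0.5876, 0.0437, 0.2084]
orientation: [3.139, -0.03, 0.003]
force: [1.3, -12.2, -1.2]
opening: 0.0466
```

>>> arm_command --motion '[{"slide":[0,-0.003,0],"turn":[0,0,0]},{"slide":[0,0,0],"turn":[0,0,0]},{"slide":[0,0,0],"turn":[0,0,0]},{"slide":[0,0,0],"turn":[0,0,0]},{"slide":[0,0,0],"turn":[0,0,0]}]'

```text
t: 27.13
tool_pos: [0.5876, 0.044, 0.2084]
orientation: [3.137, -0.029, 0.004]
force: [2.3, -16.5, -1.5]
opening: 0.0466
```

```bash
python3 v.py w21
```

```text
[0.58763967 0.04400351 0.20840678] [  2.3 -16.5  -1.5] [-2.48 -0.35  0.43] front L,R [array([0.5332, 0.0517, 0.0222]), array([0.6432, 0.0497, 0.0225])]
```

>>> arm_command --motion '[{"slide":[0,-0.003,0],"turn":[0,0,0]},{"slide":[0,0,0],"turn":[0,0,0]},{"slide":[0,0,0],"turn":[0,0,0]},{"slide":[0,0.015,0],"turn":[0,0,0]},{"slide":[0,0.03,0],"turn":[0,0,0]}]'

```text
t: 27.6
tool_pos: [0.587, 0.03, 0.2083]
orientation: [-3.14, 0.028, -0.002]
force: [0.2, 1.2, -0.5]
opening: 0.0462
```

>>> arm_command --motion '[{"slide":[0,0.05,-0.02],"turn":[0,0,0]},{"slide":[0,0.03,-0.08],"turn":[0,0,0]},{"slide":[0,0,-0.1],"turn":[0,0,0]},{"slide":[0,0,-0.1],"turn":[0,0,0]},{"slide":[0,0,0],"turn":[0,0,0]}]'

```text
t: 28.02
tool_pos: [0.5887, -0.0031, 0.3383]
orientation: [3.141, -0.03, 0.024]
force: [1.7, -0.6, 2.4]
opening: 0.0463
```

```bash
python3 v.py w22
python3 - <<'E'
from plant import robot
from h import *
p,R,s=now(robot);plan(p,R,[.42,.16,.40],goalR(-np.pi/2-.018),20)
E
```

```text
[ 0.58874751 -0.00307706  0.33825535] [ 1.7 -0.6  2.4] [-0.01 -0.13 -0.01] front L,R [array([0.5367, 0.0054, 0.1514]), array([0.6467, 0.0033, 0.1531])]
[-0.021, -0.02, -0.008] [-0.001, -0.001, 0.157]
[-0.023, -0.018, -0.008] [-0.001, -0.001, 0.157]
[-0.024, -0.016, -0.008] [-0.001, -0.001, 0.157]
[-0.025, -0.014, -0.008] [-0.001, -0.001, 0.157]
[-0.026, -0.012, -0.008] [-0.001, -0.001, 0.157]
[-0.027, -0.01, -0.008] [-0.001, -0.001, 0.157]
[-0.028, -0.008, -0.008] [-0.001, -0.001, 0.157]
[-0.029, -0.006, -0.008] [-0.001, -0.001, 0.157]
[-0.029, -0.004, -0.008] [-0.001, -0.001, 0.157]
[-0.029, -0.001, -0.008] [-0.001, -0.001, 0.157]
[-0.029, 0.001, -0.008] [-0.001, -0.001, 0.157]
[-0.029, 0.003, -0.008] [-0.001, -0.001, 0.157]
[-0.029, 0.006, -0.008] [-0.001, -0.001, 0.157]
[-0.028, 0.008, -0.008] [-0.001, -0.001, 0.157]
[-0.027, 0.01, -0.008] [-0.001, -0.001, 0.157]
[-0.027, 0.012, -0.008] [-0.001, -0.001, 0.157]
[-0.026, 0.014, -0.008] [-0.001, -0.001, 0.157]
[-0.024, 0.016, -0.008] [-0.001, -0.001, 0.157]
[-0.023, 0.018, -0.008] [-0.001, -0.001, 0.157]
[-0.022, 0.02, -0.008] [-0.001, -0.001, 0.157]
per row mm 12.151211619853298 deg 4.49816409596532
```

View pics/w22.png

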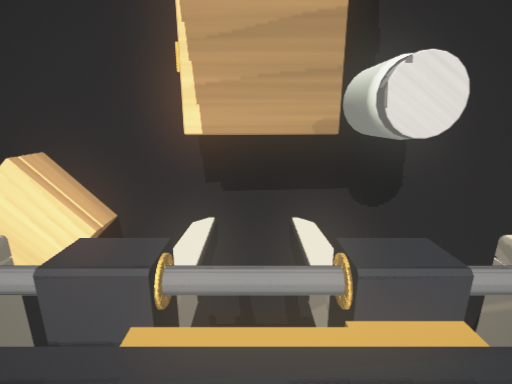

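>>> arm_command --motion '[{"slide":[-0.021,-0.02,-0.008],"turn":[0,0,0.157]},{"slide":[-0.023,-0.018,-0.008],"turn":[0,0,0.157]},{"slide":[-0.024,-0.016,-0.008],"turn":[0,0,0.157]},{"slide":[-0.025,-0.014,-0.008],"turn":[0,0,0.157]},{"slide":[-0.026,-0.012,-0.008],"turn":[0,0,0.157]}]'

```text
t: 28.48
tool_pos: [0.5437, 0.038, 0.3429]
orientation: [-3.074, 0.647, 0.001]
force: [-0.2, 0.3, 0.6]
opening: 0.0467
```

>>> arm_command --motion '[{"slide":[-0.027,-0.01,-0.008],"turn":[0,0,0.157]},{"slide":[-0.028,-0.008,-0.008],"turn":[0,0,0.157]},{"slide":[-0.029,-0.006,-0.008],"turn":[0,0,0.157]},{"slide":[-0.029,-0.004,-0.008],"turn":[0,0,0.157]},{"slide":[-0.029,-0.001,-0.008],"turn":[0,0,0.157]}]'

```text
t: 28.9
tool_pos: [0.5019, 0.0786, 0.3589]
orientation: [-2.889, 1.233, 0.001]
force: [1.1, -0.1, 0.5]
opening: 0.0468
```

>>> arm_command --motion '[{"slide":[-0.029,0.001,-0.008],"turn":[0,0,0.157]},{"slide":[-0.029,0.003,-0.008],"turn":[0,0,0.157]},{"slide":[-0.029,0.006,-0.008],"turn":[0,0,0.157]},{"slide":[-0.028,0.008,-0.008],"turn":[0,0,0.157]},{"slide":[-0.027,0.01,-0.008],"turn":[0,0,0.157]}]'

```text
t: 29.32
tool_pos: [0.4599, 0.119, 0.3749]
orientation: [-2.593, 1.773, 0.001]
force: [-0.5, 0.9, 0.8]
opening: 0.0464
```

>>> arm_command --motion '[{"slide":[-0.027,0.012,-0.008],"turn":[0,0,0.157]},{"slide":[-0.026,0.014,-0.008],"turn":[0,0,0.157]},{"slide":[-0.024,0.016,-0.008],"turn":[0,0,0.157]},{"slide":[-0.023,0.018,-0.008],"turn":[0,0,0.157]},{"slide":[-0.022,0.02,-0.008],"turn":[0,0,0.157]}]'

```text
t: 29.73
tool_pos: [0.4179, 0.1599, 0.3909]
orientation: [2.198, -2.245, -0.001]
force: [0.9, -0.8, -0.7]
opening: 0.0467
```

```bash
python3 v.py w23
python3 - <<'E'
from plant import robot
from h import *
for n in("top","scene"):
    c=robot.read_camera(n);im=c["pixels"];cv2.imwrite(f"pics/{n}23full.png",im)
    x=(150,120,100,100) if n=="top" else (270,130,130,120)
    cv2.imwrite(f"pics/{n}23.png",cv2.resize(im[x[1]:x[1]+x[3],x[0]:x[0]+x[2]],None,fx=5,fy=5,interpolation=cv2.INTER_CUBIC))
    if n=="top": meas(c,"rear",(194,236,138,152),thr=12)
E
```

```text
[0.41785076 0.15994832 0.39091905] [ 0.9 -0.8 -0.7] [ 0.05 -0.02  0.01] front L,R [array([0.4264, 0.2149, 0.2049]), array([0.4241, 0.1049, 0.2049])]
rear 42 [0.6741 0.1711 0.065 ] [0.6719 0.054  0.065 ] yaw -0.0188
```

View pics/w23.png

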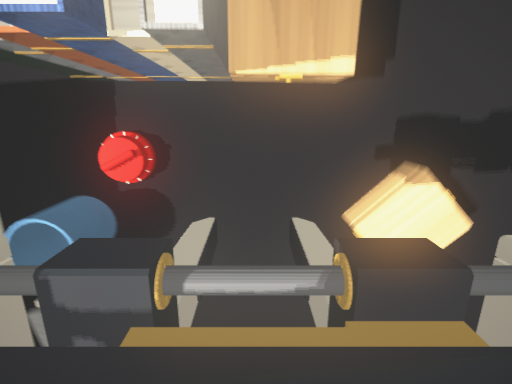

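View pics/top23.png

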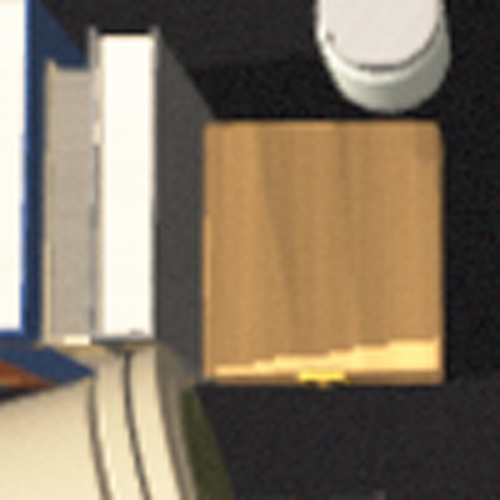

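View pics/scene23.png

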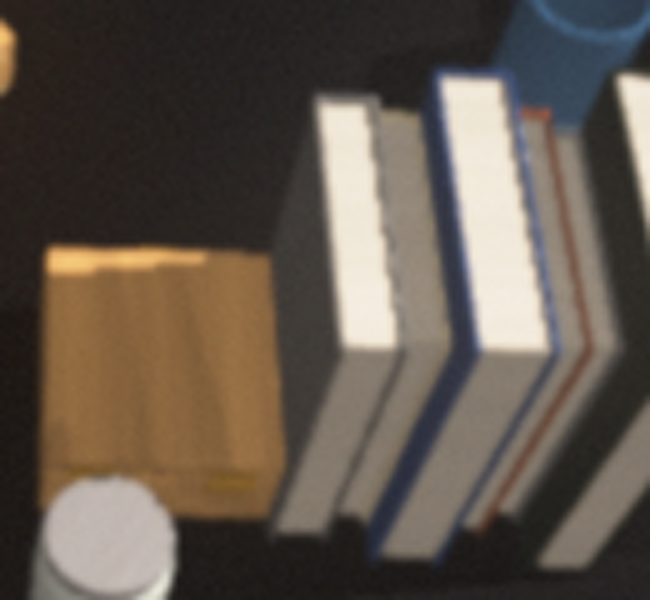

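Run:
```python
import cv2,numpy as np
from plant import robot
a=cv2.imread("pics/top0.png").astype(int);b=robot.read_camera("top")["pixels"].astype(int)
d=np.abs(a-b).max(2)
for n,(x,y,r) in dict(jar=(226,126,20),timer=(145,231,16),plate=(399,231,38),fork=(390,186,34),mug=(113,266,22),ear=(385,132,16),lk1=(273,257,28),lk2=(308,122,30)).items(): print(n,(d[y-r:y+r,x-r:x+r]>60).sum())
w=cv2.imread("pics/w23.png").mean(2)
for u in (200,208,216,224,234,244,256,270,310,330,346): print(u,w[74:88,u].round().astype(int).tolist())
```

```text
jar 63
timer 1024
plate 3164
fork 1019
mug 1503
ear 0
lk1 46
lk2 0
200 [111, 141, 175, 189, 166, 178, 167, 92, 73, 73, 72, 72, 71, 71]
208 [116, 118, 139, 148, 110, 113, 109, 83, 72, 73, 72, 72, 72, 71]
216 [115, 117, 137, 142, 125, 114, 111, 86, 74, 74, 74, 74, 72, 72]
224 [117, 118, 128, 136, 126, 115, 109, 88, 75, 75, 75, 74, 74, 73]
234 [145, 163, 163, 139, 140, 140, 131, 104, 77, 76, 76, 75, 75, 75]
244 [170, 149, 149, 143, 143, 144, 136, 113, 83, 78, 78, 77, 78, 77]
256 [181, 157, 159, 155, 148, 147, 137, 118, 88, 81, 80, 80, 80, 80]
270 [180, 150, 146, 146, 146, 145, 137, 121, 96, 84, 83, 83, 82, 82]
310 [199, 172, 139, 138, 138, 138, 131, 121, 111, 95, 86, 86, 87, 86]
330 [204, 179, 154, 160, 166, 151, 139, 126, 113, 100, 86, 86, 85, 84]
346 [205, 173, 141, 119, 101, 84, 78, 80, 80, 82, 81, 81, 81, 80]
```

View pics/scene23full.png

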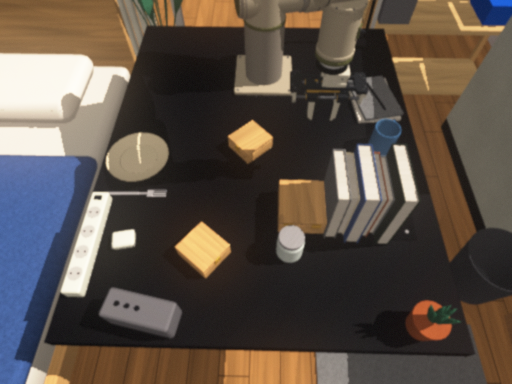

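View pics/top23full.png

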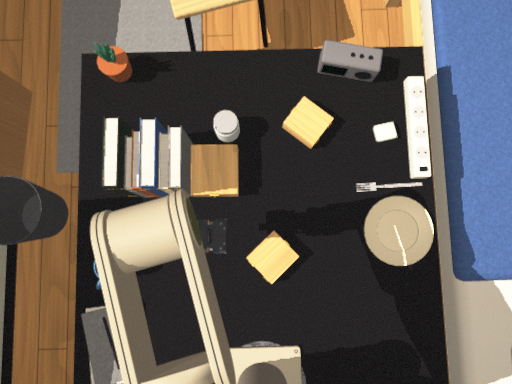

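All the other things sit at the same pixels as at the start, for example jar (226,126), plate (399,231), fork (390,186) and earbuds (385,132); the plate is only in shadow. The box is against the books at (215,170) and the hand is clear, so I'm handing in.

Run:
```python
from plant import robot
print(robot.read_state()["t"]); print(robot.close_job())
```

```text
29.9333
the job is handed in; nothing more can be done
None
```

The 140 × 130 mm oak box now stands against the last book with its latch side flush with the spines. I handed the job in at 29.9 s with the hand clear, and no verdict was given.

I pushed the box from the front while squaring it and slid it sideways against the cover. I then nudged it flush with one finger at the spines and pressed it snug once more from the side. It was only ever pushed, with fingertips about 14–24 mm above the shelf, and the highest force reading was about 27 N.

**Last checks:**
- **Flush:** in the wrist view the box front and the spines line up to within about 0.3 mm where they meet.
- **Square:** in the top view the box is turned -0.019 rad, against -0.016 to -0.019 rad for the books.
- **Snug:** at the last press the side force rose to 16.5 N with only about 1 mm of further travel.
- **Other things:** jar, plate, fork, earbuds and the two look-alike boxes show at their starting pixels. The arm hid the timer and most of the mug from the top camera at the end. The last wrist view shows the timer standing free, and the last scene view shows the mug where it began.

**Disagreements:** the top camera and the arm's own readings differed by 2–3 mm on where the box front was. I relied on comparing the box and books within the same picture instead.

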